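Sort the seed samples after screening

ROBOT

A 6-joint arm with a two-finger parallel gripper is mounted at the origin on the work surface. World frame = base frame: x ahead of the robot, y to its left, z up, the work surface at z = 0. Lengths are in m, angles in rad, forces in N, time in s.
With the tool pointing down it reaches from about 0.325 to 0.9 m from the base axis. Payload 3.5 kg.
Tool frame: the origin (TCP) lies at the very end of the fingers, on their centre line; the grasp point (between the pads) lies env.pinch_z behind it (env.pinch_z is the distance from the TCP to the grasp point, in m); z points along the fingers, y is the direction in which the jaws open and shut (so a half turn about z gives the same grasp; the last joint's range is limited). The gripper opens to 85 mm and grips with 20 to 120 N. Pads are 22 mm wide; open, the fingers measure 114 mm over their backs; the gripper's body (76 mm by 85 mm) begins 54 mm behind the grasp point. The pads swing forward as they close: fully open they stand 13 mm farther back than shut.
Start: joints at [1.021, 0.276, -0.026, 1.268, 0, 1.467], TCP at [0.27, 0.564, 0.231] pointing down, gripper open.
Joint ranges: [-3.12, 3.12], [-0.85, 1.88], [-1.08, 1.24], [-1.95, 2.15], [-1.57, 1.53], [-3.14, 3.14]. Speed limits (rad/s): [2.57, 2.57, 3.14, 3.14, 3.14, 3.14].

INTERFACE

Orientations are given as a unit quaternion [w, x, y, z].
In Python, from rig import monitor, vision, finish_job, env gives the robot as it stands.
- The arm moves only by the tool drive_tool, never from a script. Its argument "deltas" is text: rows parted by semicolons, each of 6 numbers parted by spaces: the shift along the world's x, y, z in units of 25 mm (1.0 is 25 mm), then the turn, a rotation vector about the world's x, y, z in units of 5 degrees (1.0 is 5 degrees). In form: x y z wx wy wz; .... A call has 1 to 20 rows; each row is the pose to reach, as a shift and turn from the pose commanded when the call began; what a row does not reach only later rows make up. A row lasts 1/12 s, in which the tool goes at most 41.7 mm and 7.16 degrees, less where a joint would pass 70% of its speed; a pose out of reach is approached as far as the arm can. A call with a gripper value outside its range is refused whole. "jaw" is the closure, from 0 (fully open) to 1 (shut), set as the call begins (left out, the last holds). The fingers move at their own pace and stop on an object; "newtons" is the grip in N (left out, the last holds). Time passes only in rows, so rows that repeat a pose let the fingers close. It gives the time, the measured TCP pose, the force and the opening at its end, in the units of the state.
- monitor.state(): the state, without advancing time (a new reading comes with each control period).
- vision.snapshot(name): name is "scene" or "side" or "wrist"; returns a dict with "image" (384x512x3 uint8, red, green, blue), "intrinsics" (3x3 intrinsics, pixels), "k1" (the pictures are not rectified: a ray, as slopes to the right and down, at radius r is drawn at 1 + k1 r^2 times it, then the intrinsics apply), "R" (3x3) and "t" (3): a world point X has camera coordinates R X + t; the wrist camera has in their place "mount" (4x4, takes a point from camera to tool coordinates, whose origin is the TCP and whose axes are the flange's). Camera axes: x right, y down, z forward; pixel columns grow to the right and rows downward; lengths in m; the calibration is good to about 2 mm. A picture is of the moment at which its call begins: read the wrist's pose just before it. There is no depth.
- finish_job(): hands the job in, once; it reports no verdict.
The state is a dict: "time": time; "qpos": joint angles; "qvel": joint speeds; "joint_efforts": joint torques, N m; "tcp_pos": TCP position; "eef_rot": TCP orientation; "wrist_force": force on the tool from outside, world axes, zero at the start; "torque": the same for the moment, N m; "finger_gap": finger opening in m.
Only numpy, scipy, OpenCV 4.12 (cv2) and the standard library are available. Lean on these libraries where they do the work, as an engineer would, in place of code of your own. Each camera call takes 0.05 s, during which the arm holds its last target.

TASK

The screening at the microscope is done: put the five samples away where each kind belongs. Stand each vial in a cell of its own in the white vial rack, stack the two lidded dishes squarely one on the other in the steel tray, and lay the slide box flat and lengthwise in the low wooden bay. Keep dishes, vials and box upright all the while, and leave the forceps and the tally counter where they lie.

Things in the scene. Friction and masses are not known exactly. Their poses are not given: they have to be found in the camera images.
- dish_a_mid (a point): Round germination dish with its lid on: clear plastic, white filter paper with brown seeds inside, 60 mm diameter, 15 mm high, flat top and bottom, about 30 g. The two dishes are alike. The point is its centre, half-way up (7.5 mm above its underside); z is up through the lid.
- dish_b_mid (a point): Round germination dish with its lid on: clear plastic, white filter paper with brown seeds inside, 60 mm diameter, 15 mm high, flat top and bottom, about 30 g. The two dishes are alike. The point is its centre, half-way up (7.5 mm above its underside); z is up through the lid.
- vial_a_mid (a point): Standing amber glass sample vial with a paper band and black screw cap: 28 mm diameter, 61 mm tall, about 40 g. The two vials are alike. The point is its centre, half-way up (30.5 mm above its underside); z is up through the cap.
- vial_b_mid (a point): Standing amber glass sample vial with a paper band and black screw cap: 28 mm diameter, 61 mm tall, about 40 g. The two vials are alike. The point is its centre, half-way up (30.5 mm above its underside); z is up through the cap.
- slide_box_mid (a point): Oblong closed slide box of plastic, grey below with a white lid: 90 mm long (x) by 36 mm wide (y) by 22 mm high (z), about 60 g. The point is its centre, half-way up (11 mm above its underside).
- vial_rack: White plastic vial rack, fixed on the bench, 101 x 101 mm and 25 mm high, open on top, with four square cells 46 mm wide (walls 3 mm, floor 3 mm thick). Origin at the centre of its underside; x and y run along the walls, z up. The cells' centres lie at x = +-24.5 mm, y = +-24.5 mm. One vial stands in one cell.
- dish_tray: Shallow stainless steel tray with a rolled rim, fixed on the bench, 140 mm (x) by 120 mm (y) and 18 mm high (rim to 21 mm), walls and floor 3 mm thick, inside 134 x 114 mm. Origin at the centre of its underside, z up. The dishes go here.
- slide_bay: Long low tray of light wood, the bay for slide boxes, fixed on the bench, 126 mm (x) by 72 mm (y) and 10 mm high, walls and floor 3 mm thick, inside 120 x 66 mm, with a small pull tab at its -x end. Origin at the centre of its underside, z up. The slide box lies in it lengthwise, its long side along x.
- forceps: Bystander: steel forceps lying flat, 120 mm long (x), 11 mm wide, 8 mm high. Origin at the middle of the underside. Not part of the job.
- counter: Bystander: round steel hand tally counter lying flat, 46 mm diameter, 27 mm high, with a small push button on one side. Origin at the centre of the underside. Not part of the job.
There are look-alikes about, which are no part of the job. There is more than one size of the part that bears slide_box_mid; the job needs the smaller.

How it is judged:
At the end, for the whole second after the job is handed in: Vials upright on the floors of rack cells; dishes level in the steel tray, one on its floor, one on the other's lid, centres within 12 mm and within 40 (x) and 30 mm (y) of the tray's centre; slide box flat, lid up and lengthwise on the bay's floor; all released, at rest (x of dish_a_mid in the frame of dish_tray between -0.04 and 0.04 m and y of dish_a_mid in the frame of dish_tray between -0.03 and 0.03 m and angle between each of dish_a_mid, dish_b_mid, slide_box_mid's own z axis and vertical below 0.1 rad and x of dish_b_mid in the frame of dish_tray between -0.04 and 0.04 m and y of dish_b_mid in the frame of dish_tray between -0.03 and 0.03 m and horizontal distance between dish_a_mid and dish_b_mid below 0.012 m and ((z of dish_a_mid in the frame of dish_tray between 0.0065 and 0.0145 m and z of dish_b_mid in the frame of dish_tray between 0.0215 and 0.0305 m) or (z of dish_b_mid in the frame of dish_tray between 0.0065 and 0.0145 m and z of dish_a_mid in the frame of dish_tray between 0.0215 and 0.0305 m)) and x of vial_a_mid in the frame of vial_rack between -0.045 and 0.045 m and y of vial_a_mid in the frame of vial_rack between -0.045 and 0.045 m and z of vial_a_mid in the frame of vial_rack between 0.0285 and 0.0385 m and angle between each of vial_a_mid, vial_b_mid's own z axis and vertical below 0.12 rad and x of vial_b_mid in the frame of vial_rack between -0.045 and 0.045 m and y of vial_b_mid in the frame of vial_rack between -0.045 and 0.045 m and z of vial_b_mid in the frame of vial_rack between 0.0285 and 0.0385 m and x of slide_box_mid in the frame of slide_bay between -0.022 and 0.022 m and y of slide_box_mid in the frame of slide_bay between -0.022 and 0.022 m and z of slide_box_mid in the frame of slide_bay between 0.01 and 0.018 m and angle between the x axis of slide_box_mid and the x axis of slide_bay, either way round below 0.4 rad and linear speed of each of dish_a, dish_b, vial_a, vial_b, slide_box below 0.02 m/s); the robot touches nothing.
It fails at once if a dish, a vial or the slide box is tipped by more than 0.6 rad (angle between any of dish_a_mid, dish_b_mid, vial_a_mid, vial_b_mid, slide_box_mid's own z axis and vertical above 0.6 rad).
It fails at once if the forceps or the tally counter is moved by more than 25 mm (distance of any of forceps, counter from where it was at the start of the episode above 0.025 m).
It also fails if it takes over 112 s, if anything falls off the work surface, if the arm or the gripper's body presses on something with over 40 N, if the wrist force passes 120 N, or if a joint passes its speed limit or range.

## Working session

There is one attempt and no reset: what is moved stays moved. The work goes in short steps, Python scripts to look and compute and a tool call to move; the robot and the scene stay as the last step left them, time stands still between calls to the robot, and variables do not carry over. Pictures are saved under pics/ and viewed, and the job is handed in when it is done.

Besides the shell and the picture viewer there is one more tool, called after "Emit:" by a JSON object that holds its "op" and its "data". drive_tool: Moves the arm, as the interface text tells. Its arguments: {"type":"object","properties":{"deltas":{"type":"string"},"jaw":{"type":"number"},"newtons":{"type":"number"}},"required":["deltas"]}

```bash
ls; mkdir -p pics; python3 - <<'E'
from rig import monitor, vision, env
import cv2,json
print(monitor.state()); print(env.pinch_z)
for n in ("scene","side","wrist"):
    s=vision.snapshot(n); cv2.imwrite(f"pics/{n}0.png",cv2.cvtColor(s["image"],cv2.COLOR_RGB2BGR))
    print(n,{k:v for k,v in s.items() if k!="image"})
E
```

```text
pics
{'time': 0.0, 'qpos': array([ 1.02057753e+00,  2.77111300e-01, -2.78726766e-02,  1.26802255e+00,
        3.90377026e-05,  1.46738883e+00]), 'qvel': array([ 8.60980518e-04, -6.68632823e-04,  6.81250116e-04,  5.23302238e-05,
        6.34107286e-04, -1.55520675e-04]), 'joint_efforts': array([-1.00839108e-03, -4.45511484e+01,  2.95202529e+01,  1.63924618e-02,
       -2.47280250e-04, -8.38171879e-07]), 'tcp_pos': array([0.26965043, 0.56297362, 0.23017706]), 'eef_rot': array([-3.73252705e-04,  2.21551803e-01,  9.75147977e-01, -1.04034306e-03]), 'wrist_force': array([-0.25537029,  0.80713802, -0.53977587]), 'torque': array([-0.03492551, -0.03847141, -0.03232783]), 'finger_gap': 0.08547915100098386}
0.0187
scene {'intrinsics': array([[380.44791901,   0.        , 253.79365905],
       [  0.        , 380.44791901, 192.5107944 ],
       [  0.        ,   0.        ,   1.        ]]), 'k1': 0.0020321076283042667, 'R': array([[ 0.48242001,  0.87592822, -0.00454801],
       [ 0.74970784, -0.4155778 , -0.51500801],
       [-0.4530001 ,  0.24504049, -0.8571733 ]]), 't': array([-0.29204189, -0.399
[... 282 characters left out ...]
  [-0.05463251, -0.58888268, -0.80636994],
       [ 0.10745646,  0.79941851, -0.59108642]]), 't': array([-0.5895676 ,  0.09769573,  1.06495223])}
wrist {'intrinsics': array([[275.0661233 ,   0.        , 250.00511712],
       [  0.        , 275.0661233 , 187.67130484],
       [  0.        ,   0.        ,   1.        ]]), 'k1': -0.06384384937368347, 'mount': array([[-4.43926695e-04, -9.49997159e-01, -3.12258228e-01,
         7.95152490e-02],
       [ 9.99999594e-01, -1.76798769e-04, -8.83781951e-04,
        -9.96649101e-04],
       [ 7.84383472e-04, -3.12258494e-01,  9.49996851e-01,
        -1.41655823e-01],
       [ 0.00000000e+00,  0.00000000e+00,  0.00000000e+00,
         1.00000000e+00]])}
```

View pics/scene0.png

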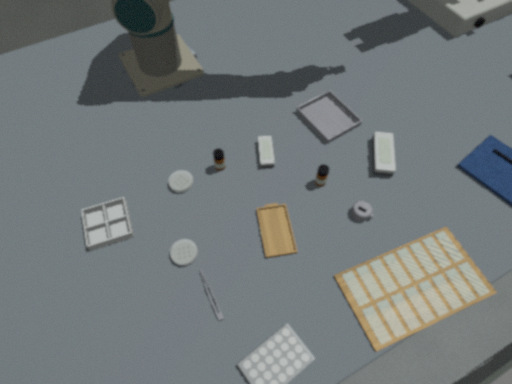

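View pics/side0.png

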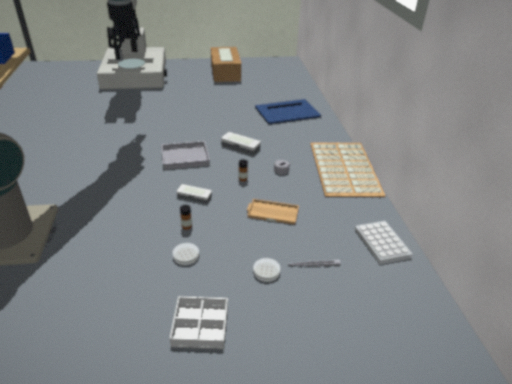

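View pics/wrist0.png

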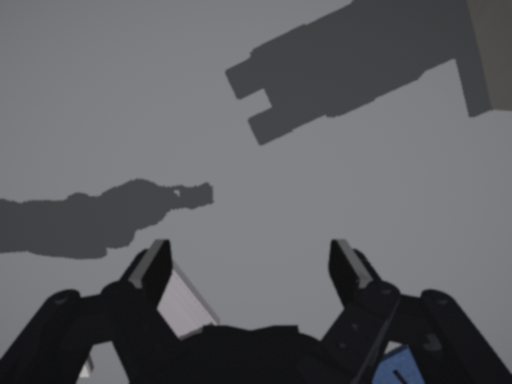

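The scene view shows the rack at about (107,222), dishes at (180,181) and (184,252), and vials at (219,158) and (322,175). The small box is at (266,151), the larger box at (385,152), the steel tray at (328,117), the wooden bay at (277,230), forceps at (211,295) and the counter at (363,211). Next I'll look at a close crop and write the helpers.

```bash
cat > h.py <<'E'
import numpy as np, cv2
from scipy.spatial.transform import Rotation as Ro
from rig import monitor, vision, env
def snap(n):
    st=monitor.state(); s=vision.snapshot(n)
    if n=="wrist":
        q=np.array(st["eef_rot"]); Rw=Ro.from_quat([q[1],q[2],q[3],q[0]]).as_matrix()
        M=s["mount"]; Rc=Rw@M[:3,:3]; c=Rw@M[:3,3]+st["tcp_pos"]
        s["R"]=Rc.T; s["t"]=-Rc.T@c
    return s
def ray(s,uv):
    uv=np.atleast_2d(np.array(uv,float)).reshape(-1,1,2)
    n=cv2.undistortPoints(uv,s["intrinsics"],np.array([s["k1"],0,0,0.]))[:,0]
    d=np.c_[n,np.ones(len(n))]@s["R"]; c=-s["R"].T@s["t"]
    return c,d
def plane(s,uv,z):
    c,d=ray(s,uv); k=(z-c[2])/d[:,2]; return c+d*k[:,None]
def proj(s,X):
    X=np.atleast_2d(X); p=X@s["R"].T+s["t"]; n=p[:,:2]/p[:,2:]; r2=(n**2).sum(1,keepdims=True)
    n=n*(1+s["k1"]*r2); K=s["intrinsics"]; return n*K[0,0]+K[:2,2]
def tri(sa,ua,sb,ub):
    A=np.zeros((3,3));b=np.zeros(3)
    for s,u in((sa,ua),(sb,ub)):
        c,d=ray(s,u);d=d[0]/np.linalg.norm(d[0]);P=np.eye(3)-np.outer(d,d);A+=P;b+=P@c
    return np.linalg.solve(A,b)
def save(s,name,crop=None,k=1):
    im=s["image"]
    if crop: x0,y0,x1,y1=crop; im=im[y0:y1,x0:x1]
    im=cv2.resize(im,None,fx=k,fy=k,interpolation=cv2.INTER_CUBIC)
    cv2.imwrite("pics/"+name+".png",cv2.cvtColor(im,cv2.COLOR_RGB2BGR))
E
python3 - <<'E'
from h import *
s=snap("scene"); save(s,"sc_crop",(70,85,410,325),2.3)
d=snap("side"); save(d,"sd_crop",(140,120,400,360),2.3)
np.save("sc.npy",s,allow_pickle=True);np.save("sd.npy",d,allow_pickle=True)
E
```

```text
(no output)
```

View pics/sc_crop.png

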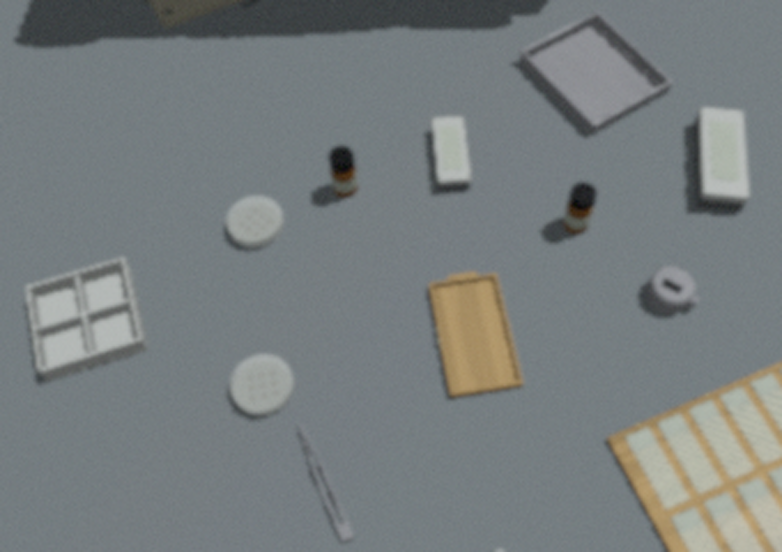

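View pics/sd_crop.png

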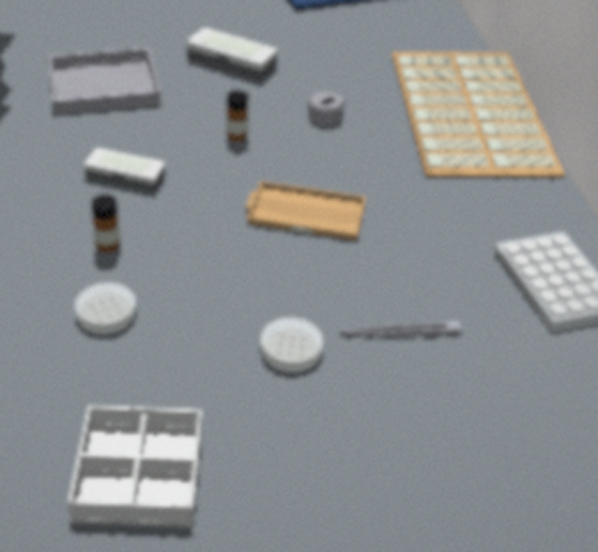

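Candidates for the slide box are the small one at scene (266,151) and the large one at (385,152). By the description I want the smaller, at (266,151). Dishes and vials have no rivals: the well plate at (277,360) and the mailer tray at (415,285) are different shapes. Now I'll measure with masks.

```bash
cat > meas.py <<'E'
from h import *
S={"scene":np.load("sc.npy",allow_pickle=True).item(),"side":np.load("sd.npy",allow_pickle=True).item()}
seed={"rack":((107,222),(200,322),.0125),"dishA":((180,181),(186,254),.0075),"dishB":((184,252),(267,270),.0075),
"box":((266,151),(194,193),.011),"bigbox":((385,152),(241,142),.015),"bay":((277,230),(273,212),.005),
"tray":((328,117),(186,156),.010),"vialA":((219,158),(186,217),.0305),"vialB":((322,175),(243,171),.0305),"counter":((363,211),(282,167),.0135),"forceps":((211,295),(315,264),.004)}
for nm,(a,b,z) in seed.items():
    for cam,uv in(("scene",a),("side",b)):
        s=S[cam]; im=s["image"].astype(int); r=45 if nm in("rack","bay","tray","forceps") else 26
        x0=max(uv[0]-r,0);y0=max(uv[1]-r,0)
        c=im[y0:uv[1]+r,x0:uv[0]+r]
        bg=np.median(c.reshape(-1,3),0)
        bgp=cv2.GaussianBlur(s["image"],(1,1),0)
        R,G,B=c[...,0],c[...,1],c[...,2]; Y=c.sum(2)/3
        if nm in("bay",): m=(R-B)>35
        elif "vial" in nm: m=((R-B)>5)|(Y<45)
        elif nm in("tray","counter","forceps"): m=((R-B)>-6)
        else: m=(Y>150)|((R-B)>-4)
        m=cv2.morphologyEx(m.astype(np.uint8),cv2.MORPH_CLOSE,np.ones((3,3)))
        if nm!="forceps": m=cv2.morphologyEx(m,cv2.MORPH_OPEN,np.ones((3,3)))
        cs,_=cv2.findContours(m,cv2.RETR_EXTERNAL,cv2.CHAIN_APPROX_NONE)
        k=max(cs,key=cv2.contourArea)
        h=cv2.convexHull(k)[:,0].astype(float)+[x0,y0]
        P=plane(s,h,z)[:,:2].astype(np.float32)
        rc=cv2.minAreaRect(P); M=cv2.moments((P*1e4).astype(np.float32)); cen=np.array([M["m10"],M["m01"]])/M["m00"]/1e4
        L=cv2.boxPoints(rc); e=L[1]-L[0]; e2=L[2]-L[1]
        if np.linalg.norm(e2)>np.linalg.norm(e): e=e2
        print(f"{nm:7s}{cam:6s} bg{bg.astype(int)} px({h.mean(0).astype(int)}) cen{np.round(cen,4)} rectc({rc[0][0]:.4f},{rc[0][1]:.4f}) size({rc[1][0]:.3f},{rc[1][1]:.3f}) ang {np.degrees(np.arctan2(e[1],e[0]))%180:.1f}")
E
python3 meas.py
```

```text
rack   scene  bg[117 125 128] px([109 223]) cen[ 0.4616 -0.3152] rectc(0.4613,-0.3154) size(0.107,0.114) ang 171.1
rack   side   bg[131 139 144] px([195 320]) cen[ 0.461  -0.3123] rectc(0.4606,-0.3134) size(0.129,0.107) ang 81.4
dishA  scene  bg[117 125 129] px([181 179]) cen[ 0.4336 -0.1164] rectc(0.4334,-0.1161) size(0.059,0.063) ang 151.0
dishA  side   bg[134 141 147] px([184 252]) cen[ 0.4351 -0.111 ] rectc(0.4345,-0.1112) size(0.070,0.064) ang 84.3
dishB  scene  bg[118 125 129] px([183 251]) cen[ 0.613  -0.1859] rectc(0.6125,-0.1860) size(0.059,0.060) ang 151.0
dishB  side   bg[134 141 147] px([264 267]) cen[ 0.6152 -0.1808] rectc(0.6154,-0.1810) size(0.071,0.064) ang 84.2
box    scene  bg[118 125 129] px([265 152]) cen[0.4582 0.1165] rectc(0.4582,0.1165) size(0.040,0.100) ang 155.0
box    side   bg[134 141 147] px([194 192]) cen[0.4585 0.1228] rectc(0.4573,0.1226) size(0.068,0.103) ang 155.9
bigbox scene  bg[118 126 129] px([384 153]) cen[0.6157 0.3785] rectc(0.6165,0.3784) size(0.058,0.146) ang 142.1
bigbox side   bg[134 141 147] px([240 141]) cen[0.6162 0.387 ] rectc(0.6143,0
[... 677 characters left out ...]
 size(0.022,0.062) ang 90.2
vialB  scene  bg[117 125 129] px([321 177]) cen[0.6056 0.1895] rectc(0.6052,0.1903) size(0.024,0.063) ang 136.0
vialB  side   bg[134 141 147] px([243 170]) cen[0.6033 0.1887] rectc(0.6039,0.1890) size(0.106,0.024) ang 84.0
counterscene  bg[118 126 129] px([359 215]) cen[0.7315 0.2177] rectc(0.7324,0.2175) size(0.046,0.035) ang 61.0
counterside   bg[134 142 147] px([281 167]) cen[0.7227 0.2225] rectc(0.7233,0.2225) size(0.063,0.037) ang 80.2
forcepsscene  bg[117 125 129] px([184 259]) cen[ 0.6226 -0.1916] rectc(0.6252,-0.1931) size(0.062,0.038) ang 61.0
forcepsside   bg[133 141 146] px([274 272]) cen[ 0.631  -0.1917] rectc(0.6326,-0.1925) size(0.058,0.020) ang 80.7
```

Emit:
{"op": "drive_tool", "data": {"deltas": "7.5 -17.7 0.8 0 0 0;7.5 -17.7 0.8 0 0 0;7.5 -17.7 0.8 0 0 0;7.5 -17.7 0.8 0 0 0;7.5 -17.7 0.8 0 0 0;7.5 -17.7 0.8 0 0 0;7.5 -17.7 0.8 0 0 0;7.5 -17.7 0.8 0 0 0;7.5 -17.7 0.8 0 0 0;7.5 -17.7 0.8 0 0 0;7.5 -17.7 0.8 0 0 0;7.5 -17.7 0.8 0 0 0;7.5 -17.7 0.8 0 0 0;7.5 -17.7 0.8 0 0 0;7.5 -17.7 0.8 0 0 0;7.5 -17.7 0.8 0 0 0", "jaw": 0, "newtons": 40}}

```text
time: 1.58
tcp_pos: [0.457, 0.1219, 0.2511]
eef_rot: [-0.0, 0.221, 0.975, 0.0]
wrist_force: [-0.1, 0.5, -0.3]
finger_gap: 0.0854
```

```bash
python3 - <<'E'
from h import *
s=snap("wrist"); save(s,"w1",None,1.5); np.save("w1.npy",s,allow_pickle=True)
print(monitor.state()["tcp_pos"])
for n,X in dict(box=(.458,.12,.011),vialA=(.438,-.003,.03),bay=(.665,.027,.005),tray=(.437,.327,.01),vialB=(.604,.189,.03)).items(): print(n,proj(s,X))
E
```

```text
[0.45699097 0.12209379 0.25116744]
box [[250.0446729  158.00303515]]
vialA [[164.24520553 185.71024834]]
bay [[253.20068516 288.52348505]]
tray [[383.99744296  78.36831629]]
vialB [[335.11854717 229.07917988]]
```

View pics/w1.png

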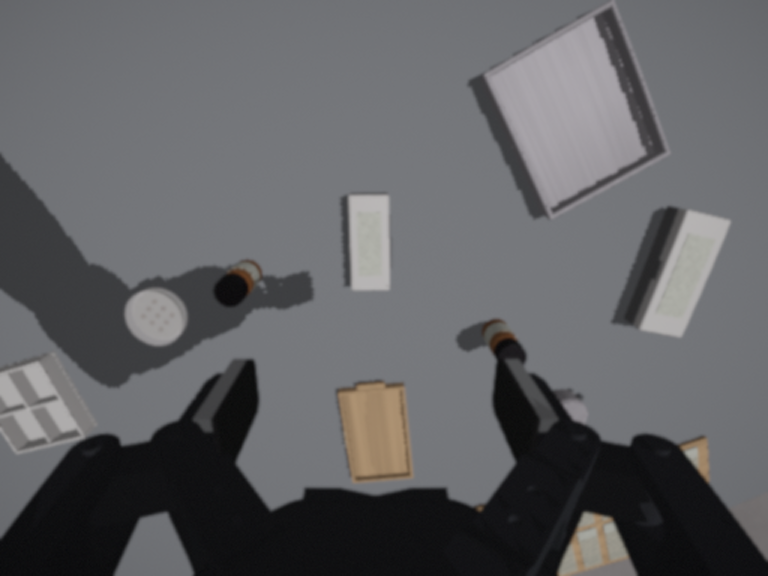

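The wrist view (x1.5) shows the small box at (369,242), bay at (375,432), tray at (577,110), vial A at (238,283), vial B at (503,342), dish A at (156,317), the rack at lower left, and the bigger box at (683,272). I'll measure from it.

```bash
cat > wm.py <<'E'
from h import *
def rect(s,uvs,z):
    P=plane(s,uvs,z)[:,:2].astype(np.float32); rc=cv2.minAreaRect(P); L=cv2.boxPoints(rc)
    e=L[1]-L[0]; e2=L[2]-L[1]
    if np.linalg.norm(e2)>np.linalg.norm(e): e=e2
    return np.round(rc[0],4),np.round(rc[1],4),round(np.degrees(np.arctan2(e[1],e[0]))%180,1)
def blob(s,uv,r,f):
    im=s["image"].astype(int); x0=max(uv[0]-r,0);y0=max(uv[1]-r,0); c=im[y0:uv[1]+r,x0:uv[0]+r]
    m=f(c[...,0],c[...,1],c[...,2]).astype(np.uint8)
    m=cv2.morphologyEx(m,cv2.MORPH_OPEN,np.ones((3,3)))
    k=max(cv2.findContours(m,cv2.RETR_EXTERNAL,cv2.CHAIN_APPROX_NONE)[0],key=cv2.contourArea)
    return cv2.convexHull(k)[:,0].astype(float)+[x0,y0]
E
python3 - <<'E'
from wm import *
s=np.load("w1.npy",allow_pickle=True).item()
print(s["image"][161,246],s["image"][130,246],s["image"][200,246],s["image"][211,104])
h=blob(s,(246,161),45,lambda R,G,B:(R+G+B)/3>140); print("box",rect(s,h,.022))
h=blob(s,(250,290),50,lambda R,G,B:R-B>25); print("bay",rect(s,h,.010))
h=np.array([(487,75),(612,3),(667,152),(550,217)])/1.5
print("tray",rect(s,h,.021),plane(s,h,.021)[:,:2].round(3).tolist())
h=np.array([(345,195),(389,194),(391,290),(351,290)])/1.5;print("box hand",rect(s,h,.022))
h=np.array([(337,390),(405,384),(413,479),(353,482)])/1.5;print("bay hand",rect(s,h,.010))
h=blob(s,(104,211),30,lambda R,G,B:(R+G+B)/3>125); print("dishA",rect(s,h,.012),len(h))
# vial cap top
h=np.array([[(232/1.5),(291/1.5)]]); print("vialA cap",plane(s,h,.058))
h=np.array([[(247/1.5),(270/1.5)]]); print("vialA base",plane(s,h,.01))
h=np.array([[(497/1.5),(330/1.5)]]); print("vialB base",plane(s,h,.01))
E
```

```text
[175 176 168] [158 156 156] [118 120 124] [150 147 145]
box (array([0.4593, 0.1133]), array([0.0357, 0.0891]), np.float32(155.0))
bay (array([0.6605, 0.0242]), array([0.0728, 0.1351]), np.float32(160.7))
tray (array([0.4353, 0.3263]), array([0.1359, 0.1173]), np.float32(4.6)) [[0.372, 0.264], [0.363, 0.379], [0.497, 0.39], [0.508, 0.273]]
box hand (array([0.4594, 0.1129]), array([0.0391, 0.0906]), np.float32(156.2))
bay hand (array([0.665 , 0.0235]), array([0.0733, 0.1307]), np.float32(160.3))
dishA (array([ 0.4352, -0.1187]), array([0.0598, 0.0607]), np.float32(143.2)) 26
vialA cap [[ 0.438191   -0.00807938  0.058     ]]
vialA base [[ 0.4336603  -0.00661405  0.01      ]]
vialB base [[0.59887987 0.19081766 0.01      ]]
```

Box size reads 36 x 89 mm at (0.459, 0.113), 155°, so it is the right (small) box. The bay is at (0.665, 0.024), -19.5°, and the tray at (0.435, 0.326), 4.6°. Descending on the box.

Emit:
{"op": "drive_tool", "data": {"deltas": "0.1 -0.35 -1 0 0 0;0.1 -0.35 -2.5 0 0 0;0.1 -0.35 -4 0 0 0;0.1 -0.35 -5.5 0 0 0;0.1 -0.35 -7 0 0 0;0.1 -0.35 -8 0 0 0;0.1 -0.35 -9 0 0 0;0.1 -0.35 -9.4 0 0 0;0.1 -0.35 -9.6 0 0 0;0.1 -0.35 -9.6 0 0 0;0.1 -0.35 -9.6 0 0 0"}}

```text
time: 2.55
tcp_pos: [0.4612, 0.1129, 0.0124]
eef_rot: [0.001, 0.221, 0.975, 0.0]
wrist_force: [-0.2, -0.9, 0.3]
finger_gap: 0.085
```

```bash
python3 - <<'E'
from h import *
s=snap("wrist"); save(s,"w2",None,1.5)
E
```

```text
(no output)
```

View pics/w2.png

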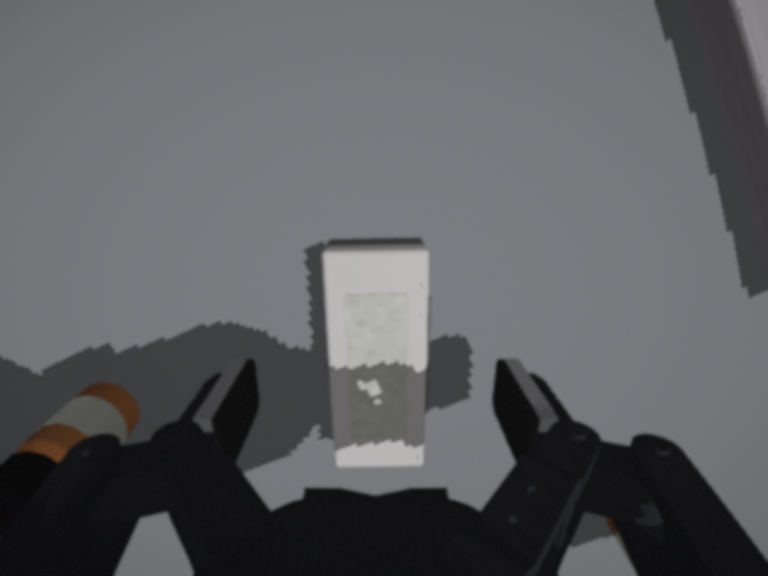

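Box sits centred between the jaws (376 in the x1.5 picture). Closing.

Emit:
{"op": "drive_tool", "data": {"deltas": "0 0 0 0 0 0;0 0 0 0 0 0;0 0 0 0 0 0;0 0 0 0 0 0;0 0 0 0 0 0;0 0 0 0 0 0;0 0 0 0 0 0;0 0 0 0 0 0", "jaw": 1, "newtons": 40}}

```text
time: 3.27
tcp_pos: [0.4608, 0.1125, 0.0121]
eef_rot: [0.001, 0.222, 0.975, 0.0]
wrist_force: [-1.3, 0.2, 6.5]
finger_gap: 0.0351
```

Emit:
{"op": "drive_tool", "data": {"deltas": "0 0 0.3 0 0 0;0 0 1 0 0 0;0 0 1.8 0 0 0;0.6 -0.3 2.4 0 0 0;1.5 -0.7 2.6 0 0 0.2;2.6 -1.1 2.6 0 0 0.4;3.7 -1.6 2.6 0 0 0.6;4.8 -2.1 2.6 0 0 0.8;5.9 -2.6 2.6 0 0 1;7 -3.1 2.6 0 0 1.1;7.8 -3.4 2.6 0 0 1.1;8.2 -3.6 2.6 0 0 1.1;8.2 -3.6 2.6 0 0 1.1;8.2 -3.6 2.6 0 0 1.1"}}

```text
time: 4.43
tcp_pos: [0.6639, 0.0225, 0.0758]
eef_rot: [-0.001, 0.175, 0.985, 0.0]
wrist_force: [-1.4, 0.2, -0.6]
finger_gap: 0.035
```

```bash
python3 - <<'E'
from h import *
s=snap("wrist"); save(s,"w3",None,1.5); np.save("w3.npy",s,allow_pickle=True)
a=snap("scene"); save(a,"sc3",(200,120,360,280),4)
E
```

```text
(no output)
```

View pics/w3.png

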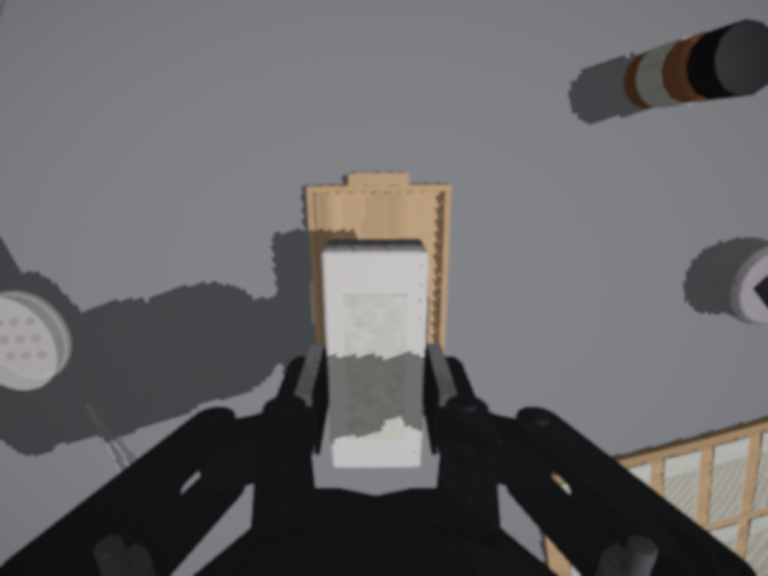

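View pics/sc3.png

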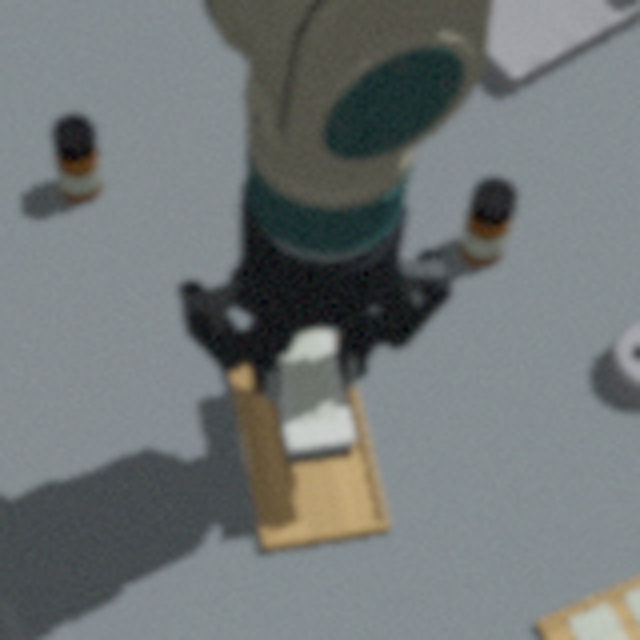

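The box hangs level over the bay, axes parallel. The bay's tab end is at (305..451,186). I'll verify the offset of the bay centre.

```bash
python3 - <<'E'
from h import *
s=np.load("w3.npy",allow_pickle=True).item()
P=plane(s,np.array([(305,186),(451,186)])/1.5,.010)[:,:2]; d=P[1]-P[0]; print(P,np.linalg.norm(d))
n=np.array([d[1],-d[0]])/np.linalg.norm(d); print("yaw",np.degrees(np.arctan2(n[1],n[0])),"centre",P.mean(0)+n*.063, P.mean(0)-n*.063)
Q=plane(s,np.array([(323,250),(429,250)])/1.5,.0758-.0121+.022)[:,:2]; d=Q[1]-Q[0];n=np.array([d[1],-d[0]])/np.linalg.norm(d); print("box",Q,np.linalg.norm(d),"centre",Q.mean(0)+n*.045)
E
```

```text
[[0.59406338 0.00986543]
 [0.61891535 0.07768301]] 0.07222772483915897
yaw -20.125523854984397 centre [0.66564265 0.02209731] [0.54733608 0.06545114]
box [[0.61338808 0.0215612 ]
 [0.62537459 0.05427113]] 0.0348369913622394 centre [0.66163374 0.02243283]
```

Emit:
{"op": "drive_tool", "data": {"deltas": "0.16 0 -0.6 0 0 0;0.16 0 -1.2 0 0 0;0.16 0 -1.8 0 0 0;0.16 0 -2.2 0 0 0;0.16 0 -2.4 0 0 0;0.16 0 -2.4 0 0 0;0.16 0 -2.4 0 0 0"}}

```text
time: 5.12
tcp_pos: [0.6687, 0.0227, 0.0161]
eef_rot: [-0.0, 0.174, 0.985, 0.0]
wrist_force: [-0.2, 0.3, -1.1]
finger_gap: 0.0345
```

Emit:
{"op": "drive_tool", "data": {"deltas": "0 0 0 0 0 0;0 0 0 0 0 0;0 0 0 0 0 0;0 0 0 0 0 0", "jaw": 0}}

```text
time: 5.45
tcp_pos: [0.6693, 0.0224, 0.0165]
eef_rot: [0.0, 0.175, 0.985, 0.0]
wrist_force: [0.2, -0.0, -0.1]
finger_gap: 0.0814
```

Emit:
{"op": "drive_tool", "data": {"deltas": "0 0 1 0 0 0;0 0 2.4 0 0 0;0 0 4 0 0 0;-0.5 1 5.5 0 0 0.5;-1 2.2 7 0 0 1;-1.5 3.6 8 0 0 1.5;-2 4.9 8.2 0 0 2;-2.4 6 8.2 0 0 2.3;-2.7 6.7 8.2 0 0 2.3;-2.7 6.7 8.2 0 0 2.3;-2.7 6.7 8.2 0 0 2.3", "jaw": 0}}

```text
time: 6.37
tcp_pos: [0.6012, 0.1908, 0.2216]
eef_rot: [0.0, 0.074, 0.997, -0.0]
wrist_force: [0.2, -0.3, 0.2]
finger_gap: 0.0859
```

```bash
python3 - <<'E'
from h import *
s=snap("wrist"); save(s,"w4",None,1.5); np.save("w4.npy",s,allow_pickle=True)
E
```

```text
(no output)
```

View pics/w4.png

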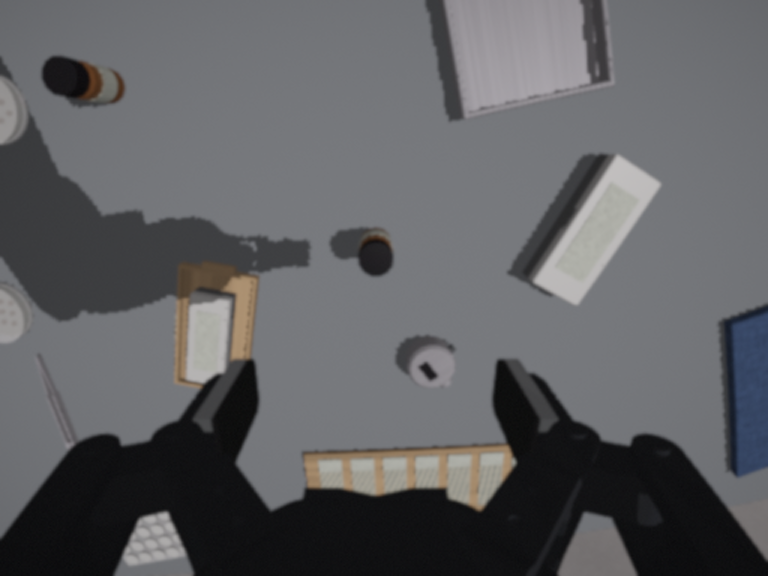

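The box lies in the bay, visible at (208,335). Vial B's cap is at (376,257), with the counter below it at (431,367).

```bash
python3 - <<'E'
from wm import *
s=np.load("w4.npy",allow_pickle=True).item()
h=blob(s,(251,171),16,lambda R,G,B:(R+G+B)/3<45); print(h.mean(0),rect(s,h,.061))
print(plane(s,np.array([[376,257],[431,367]])/1.5,.061), plane(s,np.array([[431,367]])/1.5,.02))
print(np.array(monitor.state()["tcp_pos"]))
E
```

```text
[249.44444444 170.33333333] (array([0.6001, 0.1889]), array([0.0238, 0.0269]), np.float32(171.5))
[[0.60109599 0.19011614 0.061     ]
 [0.7011055  0.2214498  0.061     ]] [[0.72541001 0.22414692 0.02      ]]
[0.60156507 0.1898546  0.22133789]
```

Emit:
{"op": "drive_tool", "data": {"deltas": "-0.05 0 -1.2 0 0 0;-0.05 0 -2.8 0 0 0;-0.05 0 -4.3 0 0 0;-0.05 0 -5.6 0 0 0;-0.05 0 -6.7 0 0 0;-0.05 0 -7.4 0 0 0;-0.05 0 -7.7 0 0 0;-0.05 0 -7.7 0 0 0;-0.05 0 -7.7 0 0 0"}}

```text
time: 7.17
tcp_pos: [0.601, 0.1891, 0.0291]
eef_rot: [0.0, 0.076, 0.997, -0.0]
wrist_force: [0.0, 0.2, 0.1]
finger_gap: 0.0854
```

Emit:
{"op": "drive_tool", "data": {"deltas": "0 0 0 0 0 0;0 0 0 0 0 0;0 0 0 0 0 0;0 0 0 0 0 0;0 0 0 0 0 0;0 0 0 0 0 0;0 0 0 0 0 0;0 0 0 0 0 0", "jaw": 1}}

```text
time: 7.83
tcp_pos: [0.6009, 0.1901, 0.0298]
eef_rot: [0.001, 0.075, 0.997, 0.0]
wrist_force: [-0.4, 0.2, 5.6]
finger_gap: 0.027
```

Emit:
{"op": "drive_tool", "data": {"deltas": "0 0 0.4 0 0 0;0 0 1.4 0 0 0;0 0 2.8 0 0 0;-0.2 -0.7 4.2 0 0 0;-0.5 -1.9 5.2 0 0 0;-0.9 -3.2 5.6 0 0 0;-1.3 -4.7 5.6 0 0 0;-1.7 -6.2 5.6 0 0 0;-2.1 -7.7 5.6 0 0 0;-2.5 -9.2 5.6 0 0 0;-2.9 -10.7 5.6 0 0 0;-3.3 -12.2 5.6 0 0 0;-3.7 -13.7 5.6 0 0 0;-4.1 -15.2 5.6 0 0 0;-4.5 -16.7 5.6 0 0 0;-4.9 -18 5.6 0 0 0;-5.1 -18.9 5.6 0 0 0;-5.2 -19.2 5.6 0 0 0;-5.2 -19.2 5.6 0 0 0;-5.2 -19.2 5.6 0 0 0"}}

```text
time: 9.5
tcp_pos: [0.47, -0.2895, 0.1686]
eef_rot: [-0.0, 0.075, 0.997, 0.001]
wrist_force: [0.3, 1.1, -0.4]
finger_gap: 0.0268
```

```bash
python3 - <<'E'
from h import *
s=snap("wrist"); save(s,"w5",None,1.5); np.save("w5.npy",s,allow_pickle=True)
a=snap("scene"); save(a,"sc5",(40,120,240,320),3)
E
```

```text
(no output)
```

View pics/w5.png

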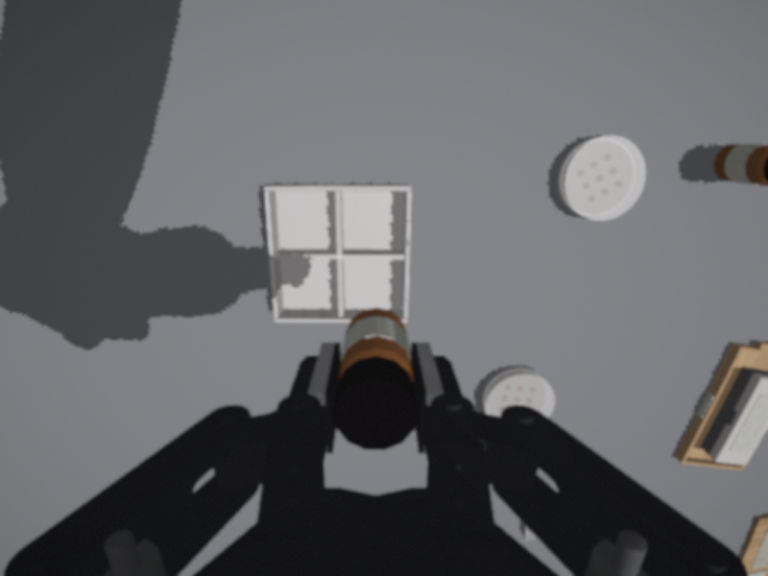

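View pics/sc5.png

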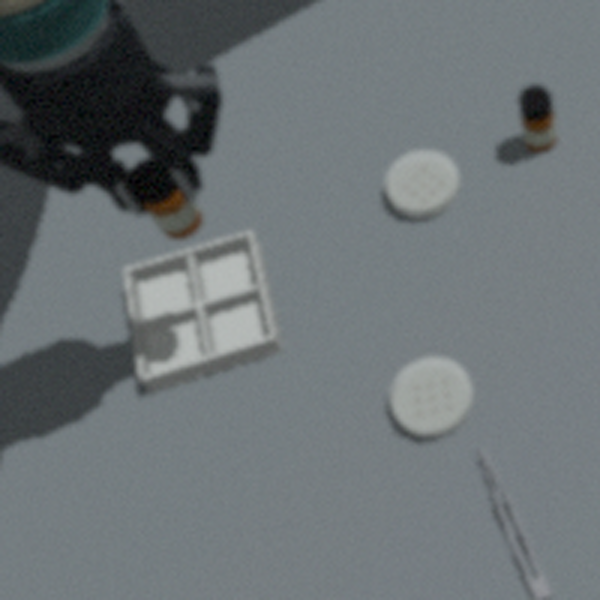

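The rack rim is at (264,187)–(411,187)–(408,321)–(275,321), its walls parallel to the jaws. The vial hangs upright.

```bash
python3 - <<'E'
from wm import *
s=np.load("w5.npy",allow_pickle=True).item()
C=np.array([(264,186),(411,186),(409,321),(274,321)])/1.5
P=plane(s,C,.025)[:,:2]; print(P.round(4), [np.linalg.norm(P[i]-P[(i+1)%4]).round(4) for i in range(4)])
c=P.mean(0); print("c",c,rect(s,C,.025))
X=plane(s,np.array([[340,255]])/1.5,.025); print("cross",X)
d=P[1]-P[0]; print("y axis ang",np.degrees(np.arctan2(d[1],d[0])))
# vial cap
h=np.array([[375,402]])/1.5; print("vialcap",plane(s,h,.1686-.0298+.061), monitor.state()["tcp_pos"])
y=d/np.linalg.norm(d); x=np.array([y[1],-y[0]])
for i in(-1,1):
  for j in(-1,1): print(i,j,X[0,:2]+.0245*(i*x+j*y))
E
```

```text
[[ 0.4043 -0.3572]
 [ 0.4196 -0.2583]
 [ 0.5182 -0.2722]
 [ 0.503  -0.3728]] [np.float64(0.1001), np.float64(0.0995), np.float64(0.1018), np.float64(0.0999)]
c [ 0.46127235 -0.31512597] (array([ 0.4612, -0.315 ]), array([0.1018, 0.0999]), np.float32(81.4))
cross [[ 0.45999699 -0.31442243  0.025     ]]
y axis ang 81.18873614768863
vialcap [[ 0.46611388 -0.29015039  0.1998    ]] [ 0.47035992 -0.28858047  0.16865515]
-1 -1 [ 0.43203322 -0.33488038]
-1 1 [ 0.43953905 -0.28645866]
1 -1 [ 0.48045494 -0.3423862 ]
1 1 [ 0.48796076 -0.29396449]
```

Emit:
{"op": "drive_tool", "data": {"deltas": "0.1 -0.6 0 0 0 0;0.3 -1.5 -0.3 0 0 0;0.5 -2.1 -0.8 0 0 0;0.5 -2.2 -1.8 0 0 0;0.5 -2.2 -2.8 0 0 0;0.5 -2.2 -3.6 0 0 0;0.5 -2.2 -3.8 0 0 0;0.5 -2.2 -3.8 0 0 0"}}

```text
time: 10.27
tcp_pos: [0.4819, -0.3435, 0.0718]
eef_rot: [-0.002, 0.074, 0.997, 0.001]
wrist_force: [0.3, 0.3, -0.7]
finger_gap: 0.027
```

```bash
python3 - <<'E'
from h import *
s=snap("wrist"); save(s,"w6",None,1.5); np.save("w6.npy",s,allow_pickle=True)
a=snap("side"); save(a,"sd6",(130,240,280,370),4)
E
```

```text
(no output)
```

View pics/w6.png

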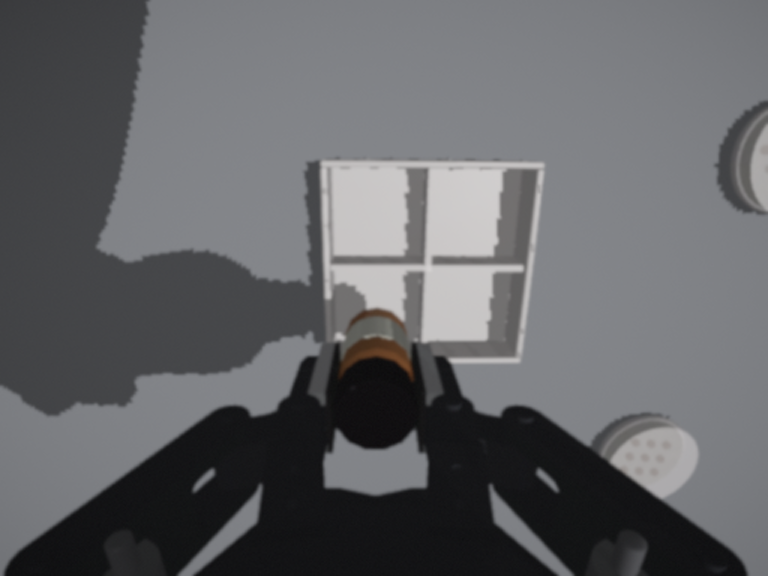

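View pics/sd6.png

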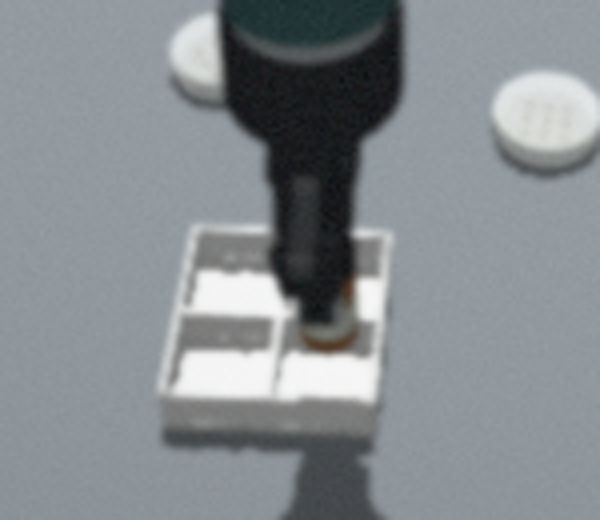

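The vial is over the lower-left cell in the wrist view, with the rim cross at (428,267). I'll recheck the offset against the cross.

```bash
python3 - <<'E'
from wm import *
s=np.load("w6.npy",allow_pickle=True).item()
C=np.array([(320,161),(544,164),(521,361),(428,267)])/1.5
P=plane(s,C,.025)[:,:2]; print(P.round(4)); print("mid diag",(P[0]+P[2])/2)
a=np.radians(-8.8); x=np.array([np.cos(a),np.sin(a)]);y=np.array([-x[1],x[0]])
print("cell",P[3]+.0245*(x-y), P[:3].mean(0))
print("vial bottom front edge",plane(s,np.array([[377,310]])/1.5,.042))
E
```

```text
[[ 0.4048 -0.3577]
 [ 0.4205 -0.259 ]
 [ 0.518  -0.2735]
 [ 0.4604 -0.3159]]
mid diag [ 0.46143976 -0.31558863]
cell [ 0.48087763 -0.3439088 ] [ 0.44778391 -0.2967326 ]
vial bottom front edge [[ 0.47177178 -0.34229716  0.042     ]]
```

Emit:
{"op": "drive_tool", "data": {"deltas": "-0.1 0 -0.4 0 0 0;-0.1 0 -0.8 0 0 0;-0.1 0 -1.2 0 0 0;-0.1 0 -1.45 0 0 0;-0.1 0 -1.52 0 0 0;-0.1 0 -1.52 0 0 0;-0.1 0 -1.52 0 0 0"}}

```text
time: 10.95
tcp_pos: [0.4803, -0.3451, 0.0357]
eef_rot: [-0.0, 0.075, 0.997, 0.0]
wrist_force: [-0.0, -0.8, -0.4]
finger_gap: 0.0271
```

Emit:
{"op": "drive_tool", "data": {"deltas": "0 0 -0.08 0 0 0;0 0 -0.08 0 0 0;0 0 -0.08 0 0 0"}}

```text
time: 11.2
tcp_pos: [0.4805, -0.3453, 0.0341]
eef_rot: [0.0, 0.075, 0.997, -0.0]
wrist_force: [-0.0, 0.4, 0.4]
finger_gap: 0.0268
```

Emit:
{"op": "drive_tool", "data": {"deltas": "0 0 0 0 0 0;0 0 0 0 0 0;0 0 0 0 0 0;0 0 0 0 0 0", "jaw": 0.4}}

```text
time: 11.53
tcp_pos: [0.4804, -0.3452, 0.034]
eef_rot: [0.0, 0.075, 0.997, -0.0]
wrist_force: [0.4, 0.2, -0.4]
finger_gap: 0.0512
```

Emit:
{"op": "drive_tool", "data": {"deltas": "0 0 0.6 0 0 0;0 0 1.6 0 0 0;0 0 2.9 0 0 0;-0.1 0.7 4.4 0 0 0;-0.2 1.8 5.9 0 0 0;-0.4 3.2 7 0 0 0;-0.6 4.7 7.4 0 0 0;-0.8 6.2 7.4 0 0 0;-1 7.7 7.4 0 0 0;-1.2 9.2 7.4 0 0 0;-1.4 10.7 7.4 0 0 0;-1.6 12 7.4 0 0 0;-1.8 13.1 7.4 0 0 0;-1.8 13.5 7.4 0 0 0;-1.8 13.5 7.4 0 0 0;-1.8 13.5 7.4 0 0 0", "jaw": 0}}

```text
time: 12.87
tcp_pos: [0.4356, -0.0077, 0.219]
eef_rot: [0.0, 0.074, 0.997, -0.0]
wrist_force: [0.5, -0.1, 0.8]
finger_gap: 0.0852
```

```bash
python3 - <<'E'
from wm import *
s=snap("wrist"); save(s,"w7",None,1.5); np.save("w7.npy",s,allow_pickle=True)
p=proj(s,(.436,-.007,.061))[0].astype(int); print(p)
h=blob(s,tuple(p),18,lambda R,G,B:(R+G+B)/3<50); print(h.mean(0)*1.5,rect(s,h,.061),monitor.state()["tcp_pos"])
E
```

```text
[252 172]
[374.29411765 257.91176471] (array([ 0.4343, -0.0108]), array([0.0237, 0.0279]), np.float32(171.5)) [ 0.43579928 -0.00824994  0.21896051]
```

View pics/w7.png

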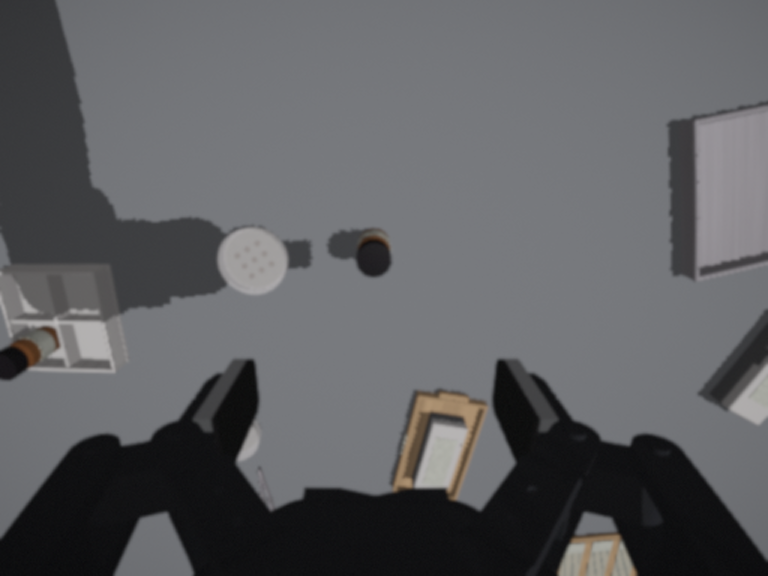

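Vial B stands in its cell (30,350). Vial A's cap at (374,258) gives (0.4345, -0.0095), and dish A is well clear of the left finger. Descending and gripping.

Emit:
{"op": "drive_tool", "data": {"deltas": "-0.05 -0.05 -1.2 0 0 0;-0.05 -0.05 -2.8 0 0 0;-0.05 -0.05 -4.3 0 0 0;-0.05 -0.05 -5.6 0 0 0;-0.05 -0.05 -6.7 0 0 0;-0.05 -0.05 -7.4 0 0 0;-0.05 -0.05 -7.6 0 0 0;-0.05 -0.05 -7.6 0 0 0;-0.05 -0.05 -7.6 0 0 0"}}

```text
time: 13.67
tcp_pos: [0.435, -0.0098, 0.0294]
eef_rot: [0.0, 0.076, 0.997, -0.0]
wrist_force: [0.6, 0.2, -0.3]
finger_gap: 0.0857
```

Emit:
{"op": "drive_tool", "data": {"deltas": "0 0 0 0 0 0;0 0 0 0 0 0;0 0 0 0 0 0;0 0 0 0 0 0;0 0 0 0 0 0;0 0 0 0 0 0;0 0 0 0 0 0;0 0 0 0 0 0", "jaw": 1}}

```text
time: 14.33
tcp_pos: [0.4347, -0.0089, 0.0296]
eef_rot: [0.001, 0.075, 0.997, -0.0]
wrist_force: [-0.8, 0.7, 6.9]
finger_gap: 0.0271
```

Emit:
{"op": "drive_tool", "data": {"deltas": "0 0 0.4 0 0 0;0 0 1.4 0 0 0;0 -0.4 2.8 0 0 0;0 -1.2 4 0 0 0;0.1 -2.4 4.4 0 0 0;0.1 -3.8 4.4 0 0 0;0.1 -5.3 4.4 0 0 0;0.1 -6.8 4.4 0 0 0;0.2 -8.3 4.4 0 0 0;0.2 -9.7 4.4 0 0 0;0.2 -10.7 4.2 0 0 0;0.2 -11.1 3.6 0 0 0;0.2 -11.1 2.6 0 0 0;0.2 -11.1 1.9 0 0 0;0.2 -11.1 1.7 0 0 0;0.2 -11.1 1.7 0 0 0;0.2 -11.1 1.7 0 0 0"}}

```text
time: 15.75
tcp_pos: [0.439, -0.2861, 0.0714]
eef_rot: [-0.0, 0.075, 0.997, 0.0]
wrist_force: [-0.4, -0.8, -0.9]
finger_gap: 0.027
```

```bash
python3 - <<'E'
from h import *
s=snap("wrist"); save(s,"w8",None,1.5); np.save("w8.npy",s,allow_pickle=True)
E
```

```text
(no output)
```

View pics/w8.png

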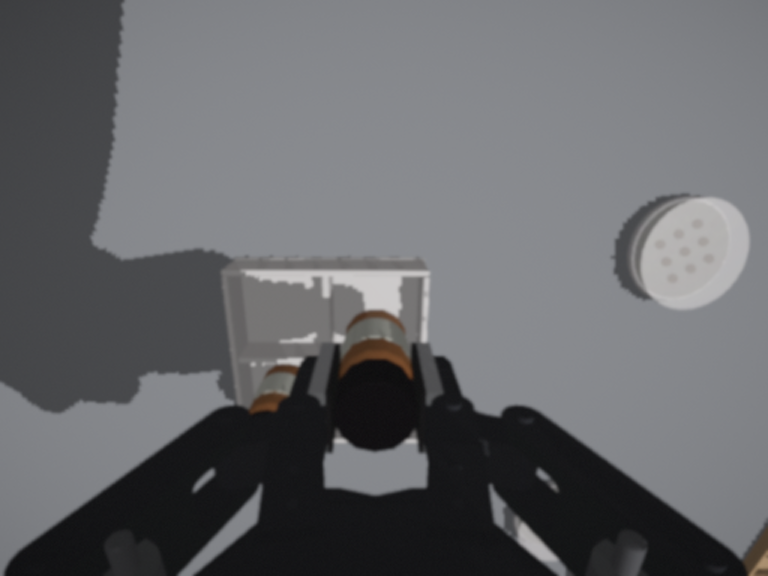

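Vial A is above the upper-right cell (rim front corners (222,271),(429,271)), with vial B diagonally behind it. Lowering.

Emit:
{"op": "drive_tool", "data": {"deltas": "0.04 -0.05 -0.4 0 0 0;0.04 -0.05 -0.8 0 0 0;0.04 -0.05 -1.2 0 0 0;0.04 -0.05 -1.45 0 0 0;0.04 -0.05 -1.53 0 0 0;0.04 -0.05 -1.53 0 0 0;0.04 -0.05 -1.53 0 0 0"}}

```text
time: 16.38
tcp_pos: [0.4398, -0.2873, 0.0327]
eef_rot: [-0.0, 0.075, 0.997, 0.0]
wrist_force: [-0.0, 0.4, 0.1]
finger_gap: 0.027
```

Emit:
{"op": "drive_tool", "data": {"deltas": "0 0 0 0 0 0;0 0 0 0 0 0;0 0 0 0 0 0;0 0 0 0 0 0", "jaw": 0.4}}

```text
time: 16.72
tcp_pos: [0.4401, -0.2876, 0.033]
eef_rot: [0.0, 0.075, 0.997, -0.0]
wrist_force: [0.1, 0.2, 0.5]
finger_gap: 0.051
```

Emit:
{"op": "drive_tool", "data": {"deltas": "0 0 0.6 0 0 0;0 0 1.6 0 0 0;0 0 2.9 0 0 0;0 0.6 4.2 0 0 1.2;0 1.4 5.2 0 0 2.6;0 2.3 5.9 0 0 4;0 3.2 5.9 0 0 5.4;-0.1 4.1 5.9 0 0 6.8;-0.1 5 5.9 0 0 8.2;-0.2 5.8 5.9 0 0 9.6;-0.2 6.4 5.9 0 0 11;-0.2 6.75 5.9 0 0 12.4;-0.2 6.75 5.9 0 0 13.8;-0.2 6.75 5.9 0 0 15.2;-0.2 6.75 5.9 0 0 16.6;-0.2 6.75 5.9 0 0 18;-0.2 6.75 5.9 0 0 19.4;-0.2 6.75 5.9 0 0 20.6;-0.2 6.75 5.9 0 0 20.6;-0.2 6.75 5.9 0 0 20.6", "jaw": 0}}

```text
time: 18.38
tcp_pos: [0.435, -0.1188, 0.1805]
eef_rot: [-0.0, 0.733, -0.68, 0.0]
wrist_force: [-0.1, -0.5, -0.4]
finger_gap: 0.0849
```

```bash
python3 - <<'E'
from wm import *
s=snap("wrist"); save(s,"w9",None,1.5); np.save("w9.npy",s,allow_pickle=True)
p=proj(s,(.435,-.1187,.015))[0].astype(int); print(p*1.5)
h=blob(s,tuple(p),45,lambda R,G,B:(R+G+B)/3>135); print(h.mean(0)*1.5,rect(s,h,.012),monitor.state()["tcp_pos"])
E
```

```text
[375.  256.5]
[374.22413793 255.        ] (array([ 0.4349, -0.118 ]), array([0.0604, 0.0605]), np.float32(139.0)) [ 0.43500923 -0.11884877  0.1805624 ]
```

View pics/w9.png

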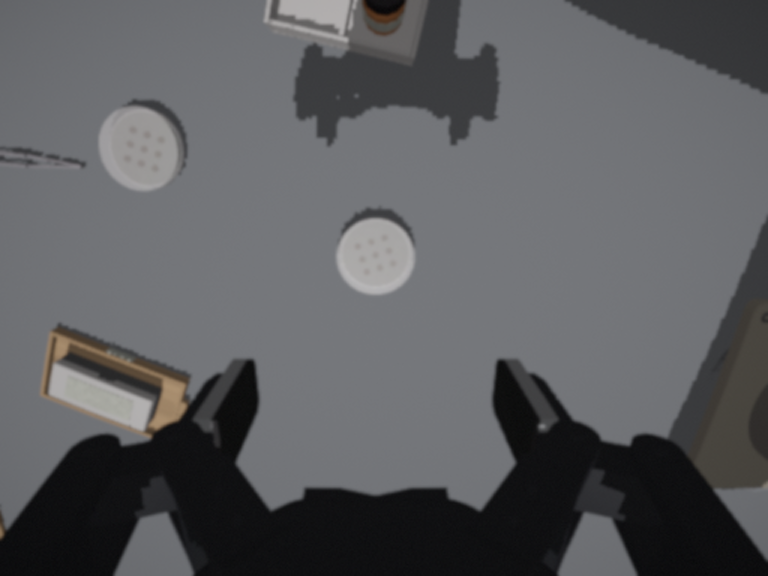

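```bash
python3 - <<'E'
from h import *
s=np.load("w9.npy",allow_pickle=True).item()
st=monitor.state(); q=st["eef_rot"];R=Ro.from_quat([q[1],q[2],q[3],q[0]]).as_matrix()
for z in(0,-.005,-.013,-.02,-.035):
  for x in(-.011,.011):
    print(z,x,[ (proj(s,st["tcp_pos"]+R@np.array([x,y,z]))[0]*1.5).round() .tolist() for y in(-.0427,.0427)])
E
```

```text
0 -0.011 [[268.0, 391.0], [482.0, 390.0]]
0 0.011 [[263.0, 341.0], [487.0, 341.0]]
-0.005 -0.011 [[265.0, 398.0], [485.0, 398.0]]
-0.005 0.011 [[259.0, 347.0], [490.0, 347.0]]
-0.013 -0.011 [[259.0, 410.0], [490.0, 410.0]]
-0.013 0.011 [[253.0, 357.0], [496.0, 357.0]]
-0.02 -0.011 [[254.0, 422.0], [495.0, 422.0]]
-0.02 0.011 [[248.0, 367.0], [502.0, 367.0]]
-0.035 -0.011 [[242.0, 451.0], [508.0, 451.0]]
-0.035 0.011 [[233.0, 392.0], [516.0, 392.0]]
```

The dish measures 60.4 x 60.5 mm at (0.435, -0.118). The projected pad tips also confirm they sit 13 mm behind the TCP when open. The forceps tip at (85,163) is close to dish B's +x edge, so I'll grip dish B across y later. Descending on dish A.

Emit:
{"op": "drive_tool", "data": {"deltas": "0 0.03 -1.2 0 0 0;0 0.03 -2.7 0 0 0;0 0.03 -4.2 0 0 0;0 0.03 -5.4 0 0 0;0 0.03 -6.3 0 0 0;0 0.03 -6.9 0 0 0;0 0.03 -7.15 0 0 0;0 0.03 -7.15 0 0 0;0 0.03 -7.15 0 0 0"}}

```text
time: 19.18
tcp_pos: [0.4354, -0.1183, 0.0022]
eef_rot: [-0.0, 0.733, -0.68, 0.0]
wrist_force: [0.2, 0.1, -0.3]
finger_gap: 0.0857
```

Emit:
{"op": "drive_tool", "data": {"deltas": "0 0 0 0 0 0;0 0 0 0 0 0;0 0 0 0 0 0;0 0 0 0 0 0;0 0 0 0 0 0;0 0 0 0 0 0", "jaw": 1, "newtons": 30}}

```text
time: 19.68
tcp_pos: [0.4365, -0.1188, 0.0035]
eef_rot: [-0.0, 0.734, -0.68, 0.001]
wrist_force: [-1.4, 0.4, 5.3]
finger_gap: 0.0582
```

```bash
python3 - <<'E'
from h import *
s=snap("wrist"); save(s,"w10",None,1.5)
E
```

```text
(no output)
```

View pics/w10.png

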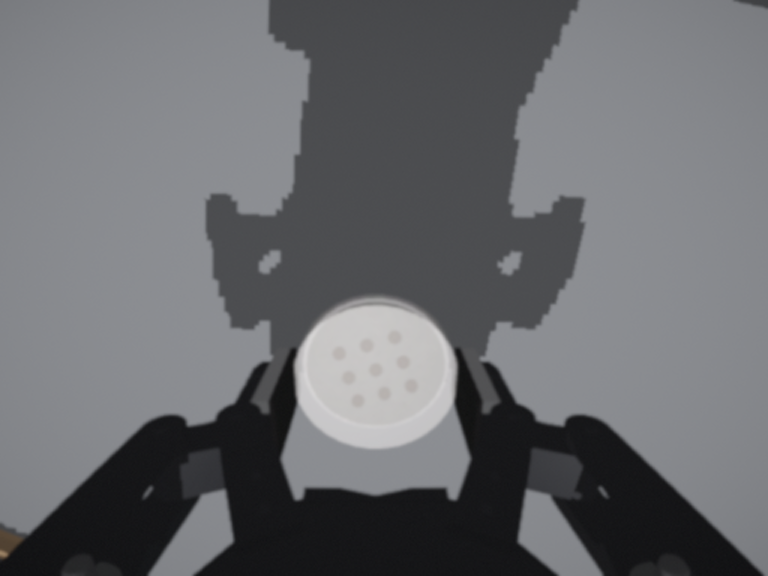

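Emit:
{"op": "drive_tool", "data": {"deltas": "0 0 0.2 0 0 0;0 0 0.7 0 0 0;0 0 1.5 0 0 0;0 0 2.5 0 0 0;0 0 3.4 0 0 0;0 0 3.8 0 0 0;0 0 3.8 0 0 0"}}

```text
time: 20.32
tcp_pos: [0.4377, -0.1192, 0.0999]
eef_rot: [-0.001, 0.734, -0.679, 0.003]
wrist_force: [-0.2, 0.2, -0.4]
finger_gap: 0.0585
```

```bash
python3 - <<'E'
from h import *
s=snap("wrist"); save(s,"w11",(120,150,380,350),2)
a=snap("side"); save(a,"sd11",(140,180,260,300),4)
E
```

```text
(no output)
```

View pics/w11.png

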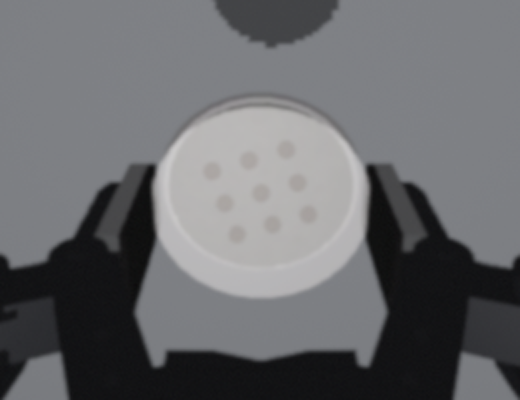

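View pics/sd11.png

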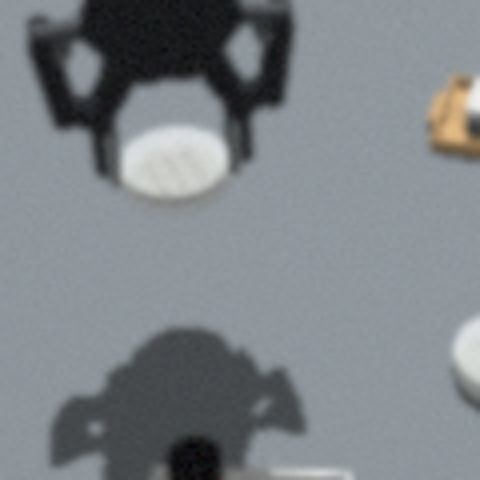

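Dish A is held level (wrist crop centre (260,190)). Carrying it to the tray.

Emit:
{"op": "drive_tool", "data": {"deltas": "0 0.4 0 0 0 0;0 1.1 0 0 0 0;0 2.1 0 0 0 0;0 3.3 0 0 0 0;0 4.6 0 0 0 0;0 6 0 0 0 0;0 7.4 0 0 0 0;-0.1 8.8 0 0 0 0;-0.1 10.2 0 0 0 0;-0.1 11.6 0 0 0 0;-0.1 13 0 0 0 0;-0.1 14.3 0 0 0 0;-0.1 15.5 0 0 0 0;-0.1 16.5 0 0 0 0;-0.1 17.3 0 0 0 0;-0.1 17.7 0 0 0 0;-0.1 17.8 0 0 0 0;-0.1 17.8 0 0 0 0;-0.1 17.8 0 0 0 0"}}

```text
time: 22.0
tcp_pos: [0.4317, 0.3258, 0.096]
eef_rot: [0.001, 0.734, -0.68, -0.0]
wrist_force: [-0.7, -0.3, -0.7]
finger_gap: 0.0583
```

```bash
python3 - <<'E'
from h import *
s=snap("wrist"); save(s,"w12",None,1.5); np.save("w12.npy",s,allow_pickle=True)
st=monitor.state();print(st["tcp_pos"],proj(s,st["tcp_pos"]+[0,0,.0075-.0035])*1.5)
E
```

```text
[0.43195626 0.32562341 0.09621403] [[374.27128618 371.814415  ]]
```

View pics/w12.png

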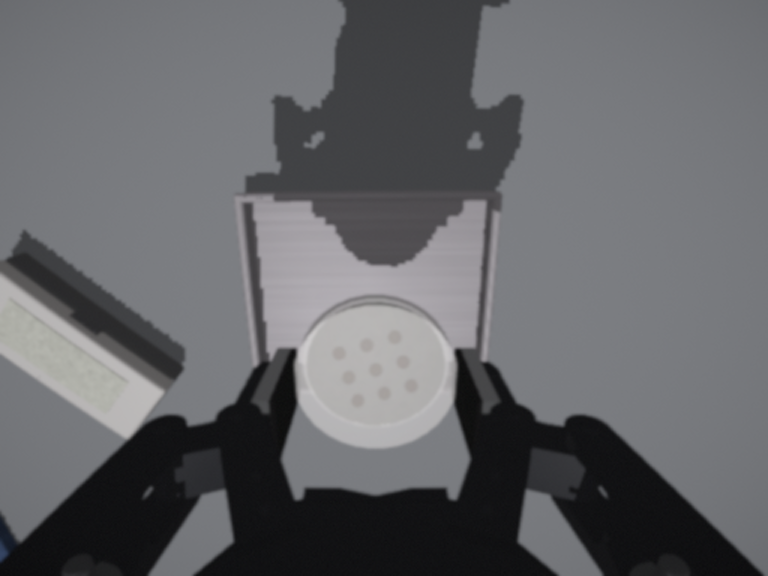

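The tray's far rim runs (235,195)–(501,195), and the dish silhouette centre (375,372) matches the projected TCP. Working out the tray centre again.

```bash
python3 - <<'E'
from h import *
s=np.load("w12.npy",allow_pickle=True).item()
P=plane(s,np.array([(235,195),(501,195)])/1.5,.021)[:,:2]; d=P[0]-P[1]; L=np.linalg.norm(d); x=d/L; y=np.array([-x[1],x[0]])
print(P,L,np.degrees(np.arctan2(x[1],x[0])),"centre",P.mean(0)+y*.060)
E
```

```text
[[0.50878863 0.27358867]
 [0.37037795 0.26315184]] 0.13880361397265878 4.312212946647169 centre [0.43507181 0.3282004 ]
```

Emit:
{"op": "drive_tool", "data": {"deltas": "0.12 0.1 -0.5 0 0 0;0.12 0.1 -1.3 0 0 0;0.12 0.1 -2.1 0 0 0;0.12 0.1 -2.8 0 0 0;0.12 0.1 -3.2 0 0 0;0.12 0.1 -3.4 0 0 0;0.12 0.1 -3.4 0 0 0;0.12 0.1 -3.4 0 0 0"}}

```text
time: 22.72
tcp_pos: [0.4359, 0.3293, 0.012]
eef_rot: [-0.0, 0.734, -0.68, 0.0]
wrist_force: [0.4, 0.4, 0.1]
finger_gap: 0.0583
```

Emit:
{"op": "drive_tool", "data": {"deltas": "0 0 -0.1 0 0 0;0 0 -0.17 0 0 0;0 0 -0.19 0 0 0;0 0 -0.19 0 0 0"}}

```text
time: 23.05
tcp_pos: [0.4358, 0.3296, 0.0074]
eef_rot: [-0.0, 0.734, -0.679, 0.0]
wrist_force: [-0.3, -0.8, -0.8]
finger_gap: 0.058
```

Emit:
{"op": "drive_tool", "data": {"deltas": "0 0 0 0 0 0;0 0 0 0 0 0;0 0 0 0 0 0;0 0 0 0 0 0", "jaw": 0.1}}

```text
time: 23.38
tcp_pos: [0.4357, 0.3295, 0.0072]
eef_rot: [-0.0, 0.734, -0.679, 0.0]
wrist_force: [-0.3, 0.4, -0.2]
finger_gap: 0.0769
```

Emit:
{"op": "drive_tool", "data": {"deltas": "0 0 0.4 0 0 0;0 0 1.2 0 0 0;0 0 2.4 0 0 0;0 0 3.8 0 0 0;0 0 5 0 0 0;0 0 5.6 0 0 0;0 0 5.6 0 0 0;0 0 5.6 0 0 0"}}

```text
time: 24.05
tcp_pos: [0.4364, 0.3299, 0.1488]
eef_rot: [-0.002, 0.734, -0.679, 0.0]
wrist_force: [-0.8, -0.0, -0.4]
finger_gap: 0.0765
```

```bash
python3 - <<'E'
from wm import *
s=snap("wrist"); save(s,"w13",None,1.5); np.save("w13.npy",s,allow_pickle=True)
p=proj(s,(.435,.329,.015))[0].astype(int); print(p*1.5)
E
```

```text
[376.5 267. ]
```

View pics/w13.png

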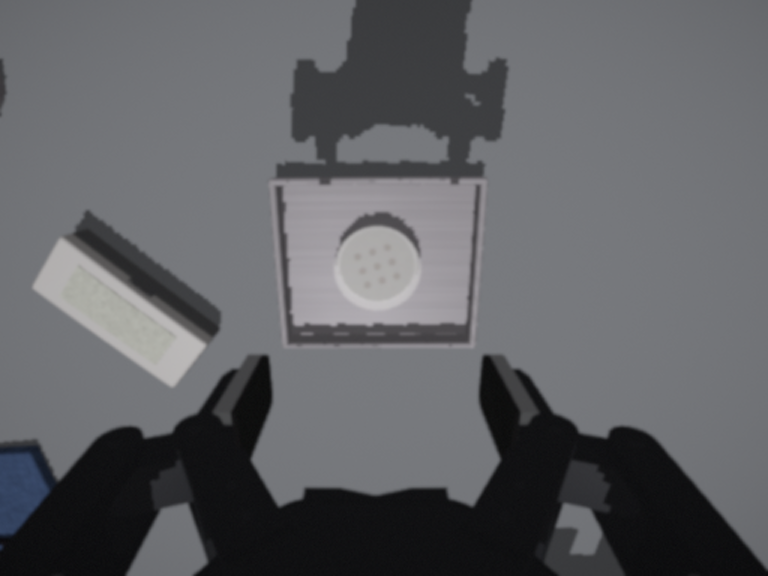

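Dish A lies flat in the middle of the tray, with its silhouette centre at (377,267).

```bash
python3 - <<'E'
from wm import *
s=np.load("w13.npy",allow_pickle=True).item()
print(plane(s,np.array([[377.5,267.5],[334,267],[421,267],[377,225],[377,310]])/1.5,.0125).round(4))
h=blob(s,(251,178),33,lambda R,G,B:(R-B<4)&(R+G+B>3*130)); print(rect(s,h,.0125))
print(monitor.state()["tcp_pos"], monitor.state()["qpos"].round(2))
E
```

```text
[[0.4351 0.3294 0.0125]
 [0.4656 0.3314 0.0125]
 [0.4048 0.3267 0.0125]
 [0.4378 0.2995 0.0125]
 [0.433  0.3614 0.0125]]
(array([0.4364, 0.3299]), array([0.0711, 0.0713]), np.float32(94.5))
[0.43531706 0.32925234 0.14712703] [ 0.53  0.2  -0.31  1.06 -0.   -1.12]
```

Emit:
{"op": "drive_tool", "data": {"deltas": "0.1 -0.4 0.3 0 0 -0.5;0.4 -1.1 0.7 0 0 -1.5;0.7 -2.1 1 0 0 -2.6;1.1 -3.3 1.3 0 0 -3.8;1.6 -4.6 1.3 0 0 -5;2.1 -6 1.3 0 0 -6.2;2.6 -7.4 1.3 0 0 -7.4;3.1 -8.8 1.3 0 0 -8.6;3.6 -10.2 1.3 0 0 -9.8;4.1 -11.6 1.3 0 0 -11;4.6 -13 1.3 0 0 -12.2;5.1 -14.4 1.3 0 0 -13.4;5.6 -15.8 1.3 0 0 -14.6;6.1 -17.2 1.3 0 0 -15.8;6.5 -18.5 1.3 0 0 -17;6.9 -19.6 1.3 0 0 -18;7.1 -20.3 1.3 0 0 -18;7.1 -20.5 1.3 0 0 -18;7.1 -20.5 1.3 0 0 -18;7.1 -20.5 1.3 0 0 -18", "jaw": 0}}

```text
time: 25.77
tcp_pos: [0.6119, -0.1819, 0.1784]
eef_rot: [-0.001, -0.039, 0.999, 0.001]
wrist_force: [-0.5, -0.5, 0.3]
finger_gap: 0.0857
```

```bash
python3 - <<'E'
from wm import *
s=snap("wrist"); save(s,"w14",None,1.5); np.save("w14.npy",s,allow_pickle=True)
p=proj(s,(.613,-.185,.015))[0].astype(int); print(p*1.5)
h=blob(s,tuple(p),45,lambda R,G,B:(R+G+B)/3>135); print(h.mean(0)*1.5,rect(s,h,.012),monitor.state()["tcp_pos"])
E
```

```text
[372. 258.]
[368.65 257.15] (array([ 0.6147, -0.1875]), array([0.0599, 0.0603]), np.float32(94.5)) [ 0.61205111 -0.18151909  0.17881148]
```

View pics/w14.png

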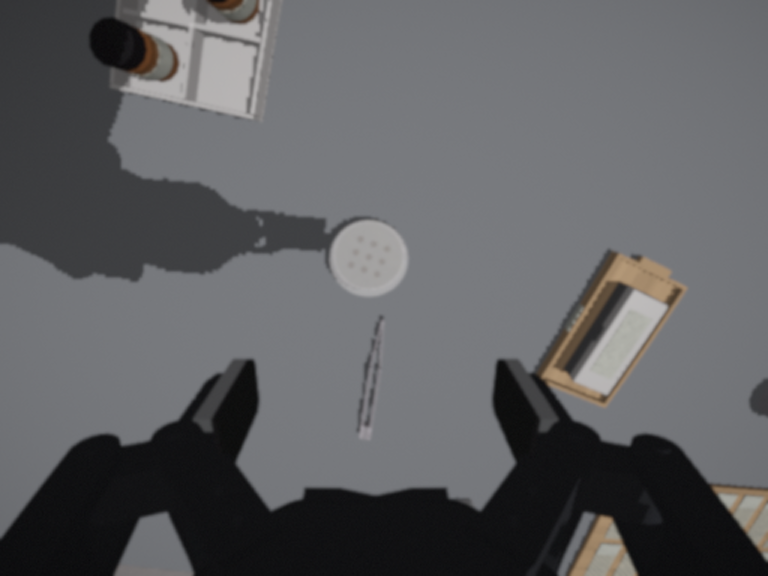

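Dish B's lid centre at (369,257) gives (0.6147, -0.187), 60 mm across. The forceps tip at (381,317) lies between the finger lanes, and both vials stand in the rack. Descending and gripping.

Emit:
{"op": "drive_tool", "data": {"deltas": "0.1 -0.23 -1.2 0 0 0;0.1 -0.23 -2.7 0 0 0;0.1 -0.23 -4.2 0 0 0;0.1 -0.23 -5.4 0 0 0;0.1 -0.23 -6.3 0 0 0;0.1 -0.23 -6.9 0 0 0;0.1 -0.23 -7.08 0 0 0;0.1 -0.23 -7.08 0 0 0;0.1 -0.23 -7.08 0 0 0"}}

```text
time: 26.57
tcp_pos: [0.616, -0.188, 0.0035]
eef_rot: [0.0, -0.039, 0.999, -0.0]
wrist_force: [0.3, -0.1, 1.1]
finger_gap: 0.0851
```

Emit:
{"op": "drive_tool", "data": {"deltas": "0 0 0 0 0 0;0 0 0 0 0 0;0 0 0 0 0 0;0 0 0 0 0 0;0 0 0 0 0 0;0 0 0 0 0 0", "jaw": 1, "newtons": 30}}

```text
time: 27.07
tcp_pos: [0.6171, -0.1893, 0.0048]
eef_rot: [0.002, -0.038, 0.999, -0.0]
wrist_force: [-0.7, 0.2, 6.7]
finger_gap: 0.0578
```

Emit:
{"op": "drive_tool", "data": {"deltas": "0 0 0.2 0 0 0;0 0 0.7 0 0 0;0 0 1.5 0 0 0;0 0 2.6 0 0 0;0 0 3.7 0 0 0;0 0 4 0 0 0;0 0 4 0 0 0"}}

```text
time: 27.65
tcp_pos: [0.6183, -0.1901, 0.1069]
eef_rot: [0.003, -0.038, 0.999, -0.002]
wrist_force: [-0.5, -0.6, -0.3]
finger_gap: 0.0583
```

```bash
python3 - <<'E'
from h import *
s=snap("wrist"); save(s,"w15",None,1.5)
st=monitor.state();print(st["tcp_pos"],st["eef_rot"],proj(s,st["tcp_pos"]+[0,0,.0075-.0035])*1.5)
E
```

```text
[ 0.6167522  -0.18944342  0.10446883] [ 1.67422441e-03 -3.83532079e-02  9.99262497e-01 -8.30807678e-04] [[380.25852201 362.57864932]]
```

View pics/w15.png

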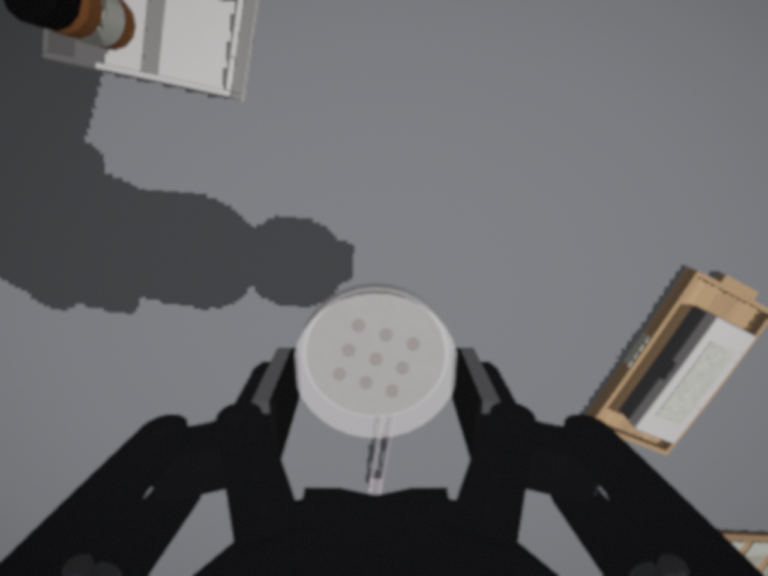

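Dish B is lifted level. Its silhouette centre (375,361) is about 4 mm toward tool +x (world -x) of the TCP, which I'll allow for. Carrying it to the tray.

Emit:
{"op": "drive_tool", "data": {"deltas": "-0.1 0.3 0 0 0 0;-0.3 1 0 0 0 0;-0.7 2 0 0 0 0;-1.1 3.2 0 0 0 0;-1.5 4.5 0 0 0 0;-2 5.8 0 0 0 0;-2.5 7.2 0 0 0 0;-3 8.6 0 0 0 0;-3.4 10 0 0 0 0;-3.9 11.4 0 0 0 0;-4.4 12.8 0 0 0 0;-4.9 14.2 0 0 0 0;-5.3 15.6 0 0 0 0;-5.8 17 0 0 0 0;-6.2 18.3 0 0 0 0;-6.6 19.4 0 0 0 0;-6.9 20.2 0 0 0 0;-7.1 20.7 0 0 0 0;-7.1 20.75 0 0 0 0;-7.1 20.75 0 0 0 0"}}

```text
time: 29.37
tcp_pos: [0.4363, 0.3299, 0.1014]
eef_rot: [-0.001, -0.039, 0.999, -0.001]
wrist_force: [1.0, 0.3, -0.2]
finger_gap: 0.0579
```

Emit:
{"op": "drive_tool", "data": {"deltas": "0 0 0 0 0 0;0 0 0 0 0 0"}}

```text
time: 29.53
tcp_pos: [0.438, 0.3288, 0.1022]
eef_rot: [-0.0, -0.038, 0.999, -0.0]
wrist_force: [1.0, 0.1, -0.9]
finger_gap: 0.058
```

```bash
python3 - <<'E'
from h import *
s=snap("wrist"); save(s,"w16",None,1.5); np.save("w16.npy",s,allow_pickle=True)
st=monitor.state();print(st["tcp_pos"],st["eef_rot"],proj(s,st["tcp_pos"]+[0,0,.0075-.0048])*1.5)
b=snap("side"); save(b,"sd16",(140,100,260,190),5)
E
```

```text
[0.43820609 0.32879935 0.10232288] [-2.31191565e-04 -3.75734248e-02  9.99293806e-01 -2.69547510e-04] [[378.29482151 368.11502636]]
```

View pics/w16.png

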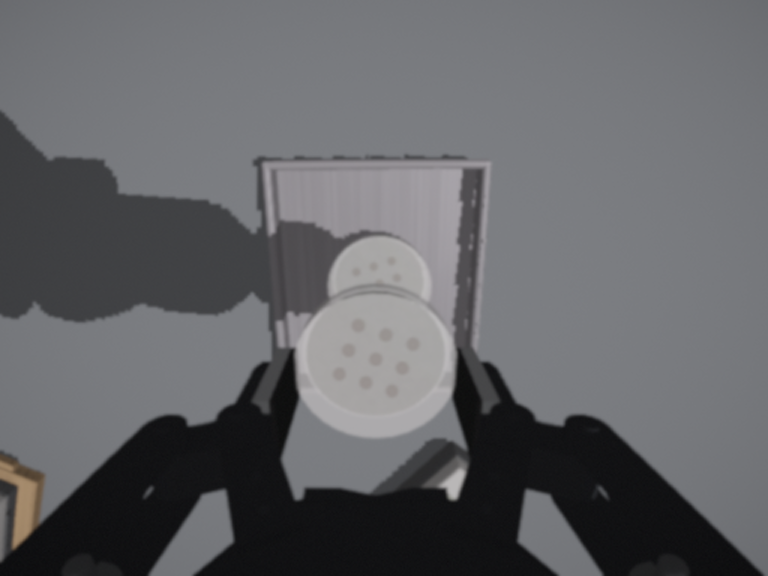

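View pics/sd16.png

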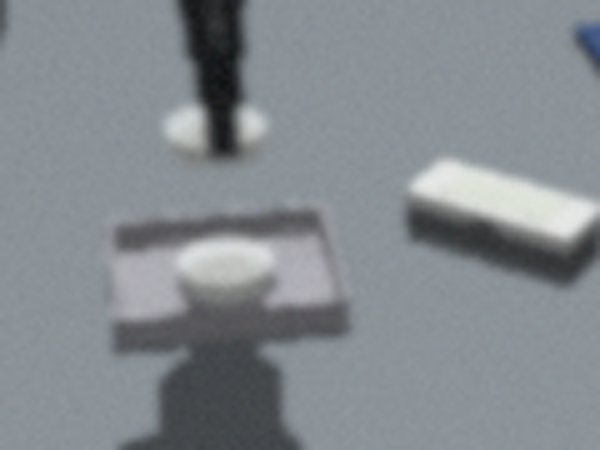

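```bash
python3 - <<'E'
from h import *
s=np.load("w16.npy",allow_pickle=True).item()
print("held",plane(s,np.array([[376,361],[296,361],[456,361],[376,285],[376,437]])/1.5,.105).round(4))
print("low",plane(s,np.array([[328,283],[431,283],[379.5,235]])/1.5,.012).round(4), monitor.state()["tcp_pos"])
b=vision.snapshot("side")
print("tray dish side px->", plane(b,np.array([[140+225/5,100+270/5]]),.0105))
print("held side", plane(b,np.array([[140+216/5,100+130/5]]),.105))
E
```

```text
held [[0.4352 0.3277 0.105 ]
 [0.4376 0.2974 0.105 ]
 [0.433  0.358  0.105 ]
 [0.4049 0.3254 0.105 ]
 [0.4702 0.3304 0.105 ]]
low [[0.437  0.2993 0.012 ]
 [0.4324 0.3602 0.012 ]
 [0.406  0.3275 0.012 ]] [0.43835621 0.32885535 0.10243114]
tray dish side px-> [[0.43622965 0.33126416 0.0105    ]]
held side [[0.43701171 0.33764903 0.105     ]]
```

Emit:
{"op": "drive_tool", "data": {"deltas": "-0.03 0.06 -0.5 0 0 0;-0.03 0.06 -1.2 0 0 0;-0.03 0.06 -1.9 0 0 0;-0.03 0.06 -2.5 0 0 0;-0.03 0.06 -2.9 0 0 0;-0.03 0.06 -3.05 0 0 0;-0.03 0.06 -3.05 0 0 0;-0.03 0.06 -3.05 0 0 0"}}

```text
time: 30.35
tcp_pos: [0.4378, 0.3314, 0.0267]
eef_rot: [0.0, -0.038, 0.999, 0.0]
wrist_force: [-0.6, -0.4, -0.4]
finger_gap: 0.0582
```

```bash
python3 - <<'E'
from h import *
s=snap("wrist"); save(s,"w17",None,1.5)
b=snap("side"); save(b,"sd17",(140,100,260,190),5)
E
```

```text
(no output)
```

View pics/w17.png

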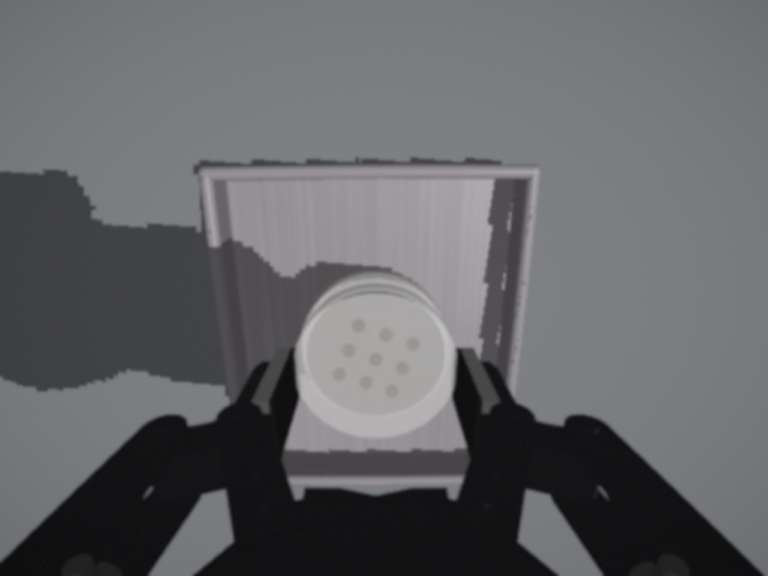

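View pics/sd17.png

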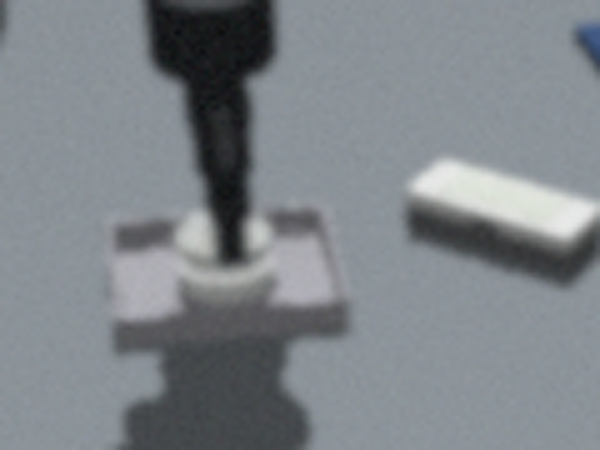

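The held dish sits squarely over the lower one: the lower rim shows as an even crescent at (376,275). Lowering the last few millimetres.

Emit:
{"op": "drive_tool", "data": {"deltas": "0 -0.03 -0.06 0 0 0;0 -0.03 -0.11 0 0 0;0 -0.03 -0.14 0 0 0;0 -0.03 -0.14 0 0 0;0 -0.03 -0.14 0 0 0"}}

```text
time: 30.87
tcp_pos: [0.4373, 0.3307, 0.0229]
eef_rot: [0.0, -0.038, 0.999, 0.0]
wrist_force: [0.0, -0.1, 0.5]
finger_gap: 0.0582
```

Emit:
{"op": "drive_tool", "data": {"deltas": "0 0 0 0 0 0;0 0 0 0 0 0;0 0 0 0 0 0;0 0 0 0 0 0", "jaw": 0.1}}

```text
time: 31.2
tcp_pos: [0.4374, 0.3307, 0.0229]
eef_rot: [0.0, -0.038, 0.999, 0.0]
wrist_force: [0.3, -0.4, -0.1]
finger_gap: 0.0767
```

Emit:
{"op": "drive_tool", "data": {"deltas": "0 0 0.4 0 0 0;0 0 1.2 0 0 0;0 0 2.4 0 0 0;0 0 3.8 0 0 0;0 0 5 0 0 0;-0.3 -0.3 6 0 0 0;-0.6 -0.6 6 0 0 0;-0.6 -0.6 6 0 0 0;-0.6 -0.6 6 0 0 0"}}

```text
time: 31.95
tcp_pos: [0.4217, 0.3153, 0.1728]
eef_rot: [-0.0, -0.038, 0.999, 0.0]
wrist_force: [-0.2, -0.4, 0.7]
finger_gap: 0.0767
```

```bash
python3 - <<'E'
from h import *
s=snap("wrist"); save(s,"w18",None,1.5); np.save("w18.npy",s,allow_pickle=True)
b=snap("side"); save(b,"sd18",None,1.5); np.save("sd18.npy",b,allow_pickle=True)
b=snap("scene"); save(b,"sc18",None,1.5); np.save("sc18.npy",b,allow_pickle=True)
E
```

```text
(no output)
```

View pics/w18.png

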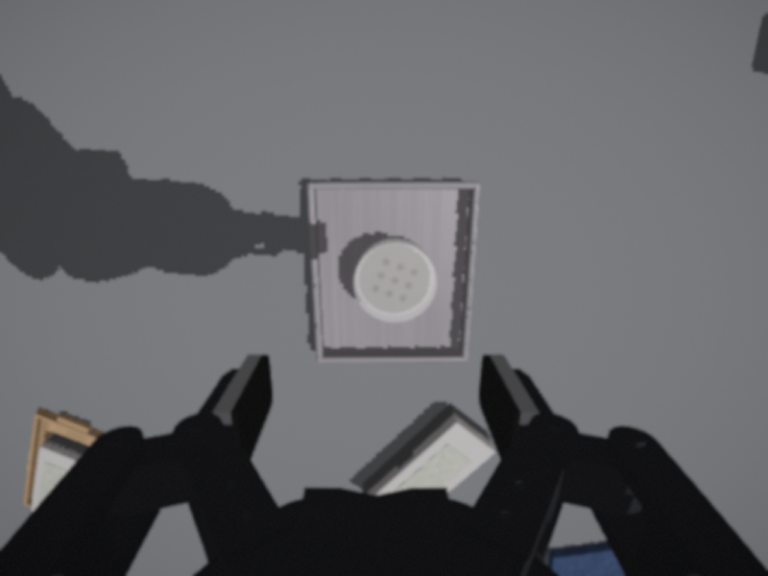

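View pics/sd18.png

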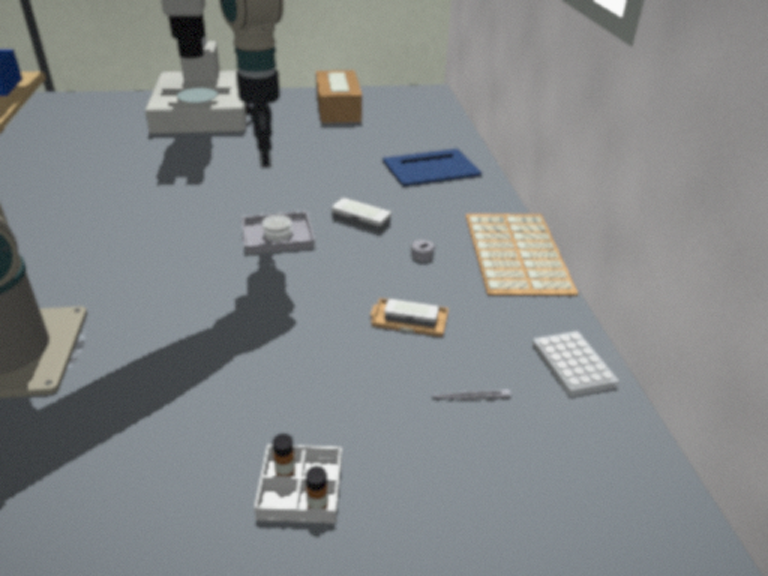

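View pics/sc18.png

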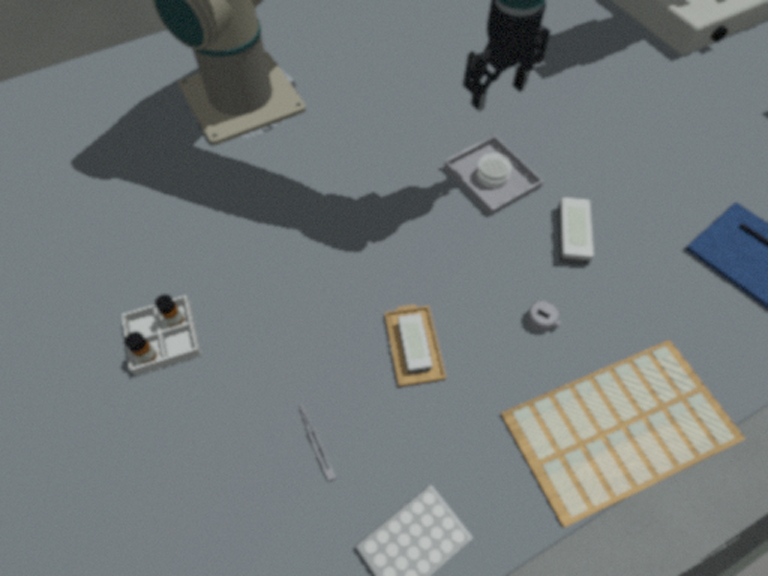

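Everything seems in place: vials in diagonal cells, dishes stacked in the tray, box in the bay, forceps and counter undisturbed. Checking closely with crops and numbers.

```bash
python3 - <<'E'
from wm import *
w=np.load("w18.npy",allow_pickle=True).item();a=np.load("sc18.npy",allow_pickle=True).item();b=np.load("sd18.npy",allow_pickle=True).item()
def crop(s,c,r=32): return cv2.resize(s["image"][c[1]-r:c[1]+r,c[0]-r:c[0]+r],(256,256),interpolation=cv2.INTER_CUBIC)
m=np.vstack([np.hstack([crop(a,(107,222)),crop(a,(328,115)),crop(a,(277,230))]),np.hstack([crop(b,(200,320)),crop(b,(185,153)),crop(b,(273,210))])])
cv2.imwrite("pics/fin.png",cv2.cvtColor(m,cv2.COLOR_RGB2BGR))
print("top dish",plane(w,np.array([[395,280],[353,280],[436,280],[395,239],[395,321]])/1.5,.029).round(4))
s=np.load("w4.npy",allow_pickle=True).item()
h=blob(s,(139,223),30,lambda R,G,B:((R+G+B)/3>130)&(R-B<22)); print("box",rect(s,h,.025))
E
```

```text
top dish [[0.4331 0.3293 0.029 ]
 [0.4354 0.2988 0.029 ]
 [0.4308 0.3591 0.029 ]
 [0.4028 0.3265 0.029 ]
 [0.4654 0.3323 0.029 ]]
box (array([0.6654, 0.0234]), array([0.0373, 0.0884]), np.float32(160.5))
```

View pics/fin.png

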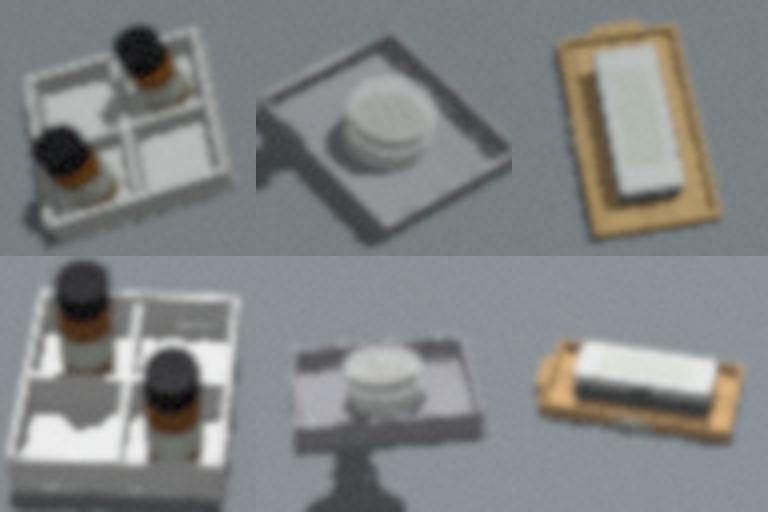

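The crops show both vials upright on the cell floors, the dishes stacked squarely and the box flat and lengthwise. Top dish (0.434, 0.329) against lower dish (0.435, 0.329), and box (0.665, 0.023) at 160.5° against bay (0.665, 0.023) at about 160.5°. Handing in.

```bash
python3 -c "
from rig import finish_job
print(finish_job())"
```

```text
the job is handed in; nothing more can be done
None
```

All five samples are put away and the job is handed in, at about 32 s of the 112 s allowed; the hand-in gave no verdict. I chose the smaller of the two slide boxes, which measured 36 x 89 mm.

My last checks, from the wrist camera plus the two fixed views:

- **Vials:** both look upright on the floors of two diagonal rack cells. This is by eye only; I did not measure their final tilt.
- **Dishes:** they are stacked level in the tray, centres about 1–2 mm apart and within about 3 mm of the tray's centre.
- **Slide box:** it lies flat and lengthwise, about 1 mm from the bay's centre and within about 1° of its axis. I measured this just after releasing it, and the last pictures show no change.
- **Bystanders:** the forceps and tally counter look where they were at the start (by eye), and the gripper was clear of everything.

No check failed. The views did disagree at first: early side-camera estimates were several millimetres off the wrist view, up to about 15 mm for a vial. I positioned from the wrist view, and each grasp and placing agreed with it.

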